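# Shim the rocking slit lamp

### The arm

A 7-joint arm with a two-finger parallel gripper is mounted at the origin on the work surface. World frame = base frame: x ahead of the robot, y to its left, z up, the work surface at z = 0. Lengths are in m, angles in rad, forces in N, time in s.
With the tool pointing down it reaches from about 0.4 to 0.9 m from the base axis. Payload 5.5 kg.
Tool frame: the origin (TCP) lies at the very end of the fingers, on their centre line; the grasp point (between the pads) lies env.pinch_z behind it (env.pinch_z is the distance from the TCP to the grasp point, in m); z points along the fingers, y is the direction in which the jaws open and shut (so a half turn about z gives the same grasp; the last joint's range is limited). The gripper opens to 85 mm and grips with 20 to 120 N. Pads are 22 mm wide; open, the fingers measure 114 mm over their backs; the gripper's body (76 mm by 85 mm) begins 54 mm behind the grasp point. The pads swing forward as they close: fully open they stand 13 mm farther back than shut.
Start: joints at [1.383, 0.501, -0.427, 1.55, 0.221, 1.138, -0.21], TCP at [0.283, -0.585, 0.206] pointing down, gripper open.
Joint ranges: [-2.88, 2.88], [-0.31, 2.03], [-1.54, 1.56], [0.2, 2.42], [-1.41, 4.55], [0.19, 2.02], [-2.57, 2.57]. Speed limits (rad/s): [2.57, 2.57, 3.14, 3.14, 3.14, 3.14, 3.14].

### API

Orientations are given as [roll, pitch, yaw] about the fixed x, y, z axes, in that order (R = Rz(yaw) Ry(pitch) Rx(roll)).
In Python, from workcell import env gives the robot as it stands.
- The arm moves only by the tool step_arm, never from a script. Its arguments are lists of equal length, an entry for each row: "gripper": the closure, from 0 (fully open) to 1 (shut); "xyz": the shift along the tool's x, y, z in units of 30 mm (1.0 is 30 mm), a list of three; "rot": the turn, a rotation vector about the tool's x, y, z in rad, a list of three. A call has 1 to 5 rows; each row shifts and turns the commanded pose from where the row before left it, along the tool's axes as they then stand; what a row does not reach is not made up. A row lasts 1/12 s, in which the tool goes at most 41.7 mm and 7.16 degrees, less where a joint would pass 70% of its speed; a pose out of reach is approached as far as the arm can. A call is refused whole if a number of a shift passes 1 or a number of a turn 0.125, either way. A call with a gripper value outside its range is refused whole. The fingers move at their own pace and stop on an object; "force" is the grip in N (left out, the last holds). Time passes only in rows, so rows that do not move let the fingers close. It gives the time, the measured TCP pose, the force and the opening at its end, in the units of the state.
- env.sense(): the state, without advancing time (a new reading comes with each control period).
- env.grab_frame(name): name is "side" or "top"; returns a dict with "img" (480x640x3 uint8, red, green, blue), "K" (3x3 intrinsics, pixels), "R" (3x3) and "t" (3): a world point X has camera coordinates R X + t. Camera axes: x right, y down, z forward; pixel columns grow to the right and rows downward; lengths in m; the calibration is good to about 2 mm. A picture is of the moment at which its call begins. There is no depth.
- env.sign_off(): hands the job in, once; it reports no verdict.
The state is a dict: "time_s": time; "qpos": joint angles; "dq": joint speeds; "tau": joint torques, N m; "tcp_pos": TCP position; "tcp_rot": TCP orientation; "contact_force": force on the tool from outside, world axes, zero at the start; "ft_torque": the same for the moment, N m; "width": finger opening in m.
Only numpy, scipy, OpenCV 4.12 (cv2) and the standard library are available. Lean on these libraries where they do the work, as an engineer would, in place of code of your own. Each camera call takes 0.05 s, during which the arm holds its last target.

### The job

The slit-lamp microscope rocks because the foot at its far right corner is too short. Slide the wooden wedge along the table, thin end first, under that foot until it is snug and the instrument stands level and no longer rocks, then leave the wedge there. Only push the wedge: do not pinch or lift it, do not touch the instrument or shove it along the table, and leave the other things where they are.

Things in the scene. Friction and masses are not known exactly. Their poses are not given: they have to be found in the camera images.
- slit_lamp: white slit-lamp microscope, 3.4 to 4.6 kg, loose, 310 mm tall. Origin: centre of the base, level with the bottoms of the three good feet; z up. Tilt of z from vertical: about 0.05 rad at the start (it leans on the short foot), 0 when level. Base plate 240 (x) by 300 (y) mm, from 25 to 55 mm up; ball feet at x = +-85, y = +-115 mm. Column and head stay over the base
- short_foot (a point): lowest point of the short black ball foot (radius 20 mm) at the base's (+x, -y) corner, far right seen from the robot; 0 mm high at the start, 7 mm when level. It carries only 2 to 4.5 N, so the shim slides under at a push of 3 to 8 N; once level, all feet bear and the shim goes snug: within some 10 mm the push climbs past 11 N; above 17 N it shoves the instrument
- shim: loose wooden wedge, 60 g, 120 (x) by 50 (y) mm. Origin: centre of its flat underside; x points to the thin end. The top slopes evenly from 20 mm high at x = -60 to 1 mm at x = +60 mm. It starts flat on the table, thin end roughly towards the short foot and 45 to 105 mm from it
- thin_edge (a point): middle of the shim's thin edge, on its underside; 30 to 45 mm past the short foot's lowest point when the shim is snug
- thick_end (a point): middle of the shim's thick end face, 10 mm above the underside; the face is upright, 50 mm wide and 20 mm high
- drops: bystander: white eye-drop bottle, 32 mm across, 70 mm tall, standing; origin at the centre of its underside
- paper_block: bystander: block of chin-rest papers 50 x 90 x 35 mm; origin at the centre of its underside
- driver: bystander: screwdriver, 170 mm long, lying; x runs along it towards the tip, origin at the underside
Not all that is in view belongs to the job. Several things look just like the shim: the one meant starts nearest to the robot's base.

How it is judged:
By the outcome, as a careful person would: the job done as asked, in the order asked, and still so for the second after the job is handed in, with the robot touching nothing.
It also fails if it takes over 51 s, if anything falls off the work surface, if the arm or the gripper's body presses on something with over 40 N, if the wrist force passes 120 N, or if a joint passes its speed limit or range.

## Working session

There is one attempt and no reset: what is moved stays moved. The work goes in short steps, Python scripts to look and compute and a tool call to move; the robot and the scene stay as the last step left them, time stands still between calls to the robot, and variables do not carry over. Pictures are saved under pics/ and viewed, and the job is handed in when it is done.

Besides the shell and the picture viewer there is one more tool, called after ">>>" by a JSON object that holds its "name" and its "arguments", one argument or row to a line. step_arm: Moves the arm, as the interface text tells. Its arguments: {"type":"object","properties":{"gripper":{"type":"array","items":{"type":"number"}},"xyz":{"type":"array","items":{"type":"array","items":{"type":"number"}}},"rot":{"type":"array","items":{"type":"array","items":{"type":"number"}}},"force":{"type":"number"}},"required":["gripper","xyz","rot"]}

```bash
mkdir -p pics; ls; python3 - <<'E'
from workcell import env
import cv2
s=env.sense()
for k,v in s.items(): print(k,v)
print(env.pinch_z)
for n in ("side","top"):
    f=env.grab_frame(n); cv2.imwrite(f"pics/{n}0.png",f["img"][:,:,::-1]); print(n,f["K"],f["R"],f["t"])
E
```

```text
pics
time_s 0.0
qpos [ 1.38321263  0.50187097 -0.42679849  1.55146302  0.22080371  1.13828676
 -0.21029942]
dq [ 1.13779199e-03  1.20177099e-03 -6.77946407e-04 -9.93377474e-05
 -9.25500436e-05 -6.36614836e-05  2.12402993e-03]
tau [ 2.21157593e-04 -5.69521129e+01 -5.81602871e+00 -2.80937684e+01
  1.06701077e-02  1.19854003e-02 -1.69430780e-05]
tcp_pos [ 0.28282679 -0.58441157  0.20524012]
tcp_rot [-3.13962506e+00 -7.35173598e-05  4.50849606e-01]
contact_force [ 0.43943544  0.19240242 -0.1878979 ]
ft_torque [-0.01363995 -0.01393132  0.02815183]
width 0.08506674898124872
0.0187
side [[506.9955388    0.         322.73731415]
 [  0.         506.9955388  241.2638403 ]
 [  0.           0.           1.        ]] [[-0.72052459 -0.69318331 -0.01847171]
 [-0.40699495  0.44431516 -0.79808468]
 [ 0.56142624 -0.56752174 -0.60226211]] [0.2966851  0.27992597 0.47328934]
top [[478.34962127   0.         320.33193692]
 [  0.         478.34962127 239.32383774]
 [  0.           0.           1.        ]] [[ 0.01203867 -0.99959608 -0.02574393]
 [-0.99712809 -0.01007582 -0.07506031]
 [ 0.0747706   0.02657362 -0.99684663]] [-0.10327678  0.51694349  0.71888852]
```

View pics/side0.png

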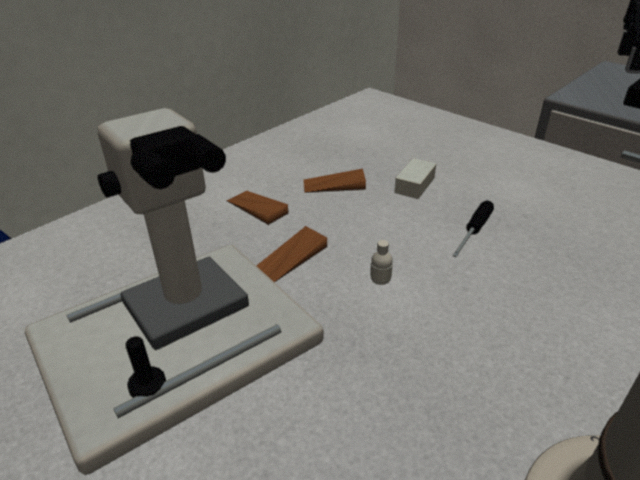

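View pics/top0.png

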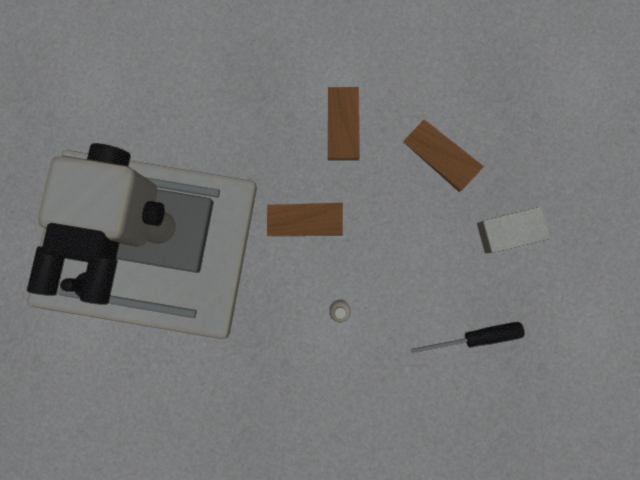

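The candidates that look like the shim, in top-view pixels, are the wedge at (305,220), the one at (343,123) and the one at (443,155). The one at (305,220) is lowest in the picture, so it is nearest the base, and it points at the foot. I'll measure it and check it in a close crop.

```bash
cat > h.py <<'E'
import numpy as np, cv2
from workcell import env
def ray(f,p,z):
    d=f["R"].T@np.linalg.inv(f["K"])@np.array([p[0],p[1],1.]); c=-f["R"].T@f["t"]
    return c+d*(z-c[2])/d[2]
def proj(f,X):
    q=f["K"]@(f["R"]@np.asarray(X,float)+f["t"]); return q[:2]/q[2]
def wood(f):
    h=cv2.cvtColor(f["img"],cv2.COLOR_RGB2HSV)
    m=((h[...,0]<20)&(h[...,1]>110)&(h[...,2]>40)).astype(np.uint8)
    c,_=cv2.findContours(m,cv2.RETR_EXTERNAL,cv2.CHAIN_APPROX_NONE)
    return [k for k in c if cv2.contourArea(k)>300],m
E
python3 - <<'E'
from h import *
np.set_printoptions(precision=4,suppress=True)
f=env.grab_frame("top")
print("cam",-f["R"].T@f["t"])
for n in ("top","side"):
    g=env.grab_frame(n); cs,m=wood(g)
    for c in cs:
        M=cv2.moments(c);p=(M["m10"]/M["m00"],M["m01"]/M["m00"]); w=ray(g,p,.008)
        print(n,p,w,np.hypot(*w[:2]),cv2.boxPoints(cv2.minAreaRect(c)).tolist())
        ap=cv2.approxPolyDP(c,4,True)[:,0]; print([ (tuple(q),ray(g,q,0.)[:2].round(3).tolist()) for q in ap.tolist()])
t=f["img"][120:360,10:380,::-1]; cv2.imwrite("pics/ctop.png",cv2.resize(np.clip(t*1.6,0,255).astype(np.uint8),None,fx=2.1,fy=2.1,interpolation=cv2.INTER_CUBIC))
g=env.grab_frame("side"); t=g["img"][160:360,160:430,::-1]; cv2.imwrite("pics/cside.png",cv2.resize(np.clip(t*1.4,0,255).astype(np.uint8),None,fx=2.9,fy=2.9,interpolation=cv2.INTER_CUBIC))
E
```

```text
cam [ 0.463  -0.1171  0.7528]
top (304.83034069981585, 219.1437998772253) [ 0.5503 -0.0726  0.008 ] 0.5550658022570426 [[267.0, 203.0], [341.0, 203.0], [341.0, 234.0], [267.0, 234.0]]
[((341, 203), [0.578, -0.129]), ((268, 205), [0.573, -0.013]), ((268, 234), [0.527, -0.014]), ((341, 234), [0.528, -0.13])]
top (442.9289653170802, 154.96800174140182) [ 0.6538 -0.2885  0.008 ] 0.7145875697814238 [[403.3586120605469, 141.0965576171875], [425.7586364746094, 115.89655303955078], [482.3034362792969, 166.15863037109375], [459.9034118652344, 191.358642578125]]
[((423, 120), [0.712, -0.259]), ((404, 141), [0.678, -0.229]), ((461, 189), [0.601, -0.318]), ((482, 166), [0.638, -0.352])]
top (342.95392350807776, 123.49538410814375) [ 0.7037 -0.131   0.008 ] 0.7158145975545988 [[328.0, 158.0], [328.0, 87.0], [358.0, 87.0], [358.0, 158.0]]
[((357, 88), [0.765, -0.153]), ((329, 88), [0.765, -0.108]), ((329, 158), [0.65, -0.109]), ((358, 157), [0.652, -0.156])]
side (292.6094913151365, 252.96691480562447) [ 0.5477 -0.0715  0.008 ] 0.5523587964047127 [[256.9267883300781, 264.6585388183594], [312.04873
[... 327 characters left out ...]
4  0.008 ] 0.7042580038632881 [[225.20001220703125, 208.4000244140625], [232.6000213623047, 186.20001220703125], [289.0, 205.0], [281.5999755859375, 227.20001220703125]]
[((228, 200), [0.764, -0.107]), ((266, 222), [0.655, -0.107]), ((287, 211), [0.653, -0.156]), ((286, 204), [0.672, -0.171]), ((247, 191), [0.763, -0.152])]
side (336.49538106235565, 181.4849884526559) [ 0.6487 -0.2854  0.008 ] 0.708682591056574 [[303.276123046875, 172.21080017089844], [363.47943115234375, 168.8030548095703], [364.56427001953125, 187.9680633544922], [304.3609619140625, 191.3758087158203]]
[((362, 170), [0.65, -0.365]), ((304, 180), [0.71, -0.256]), ((305, 191), [0.679, -0.228]), ((364, 188), [0.601, -0.313])]
```

View pics/ctop.png

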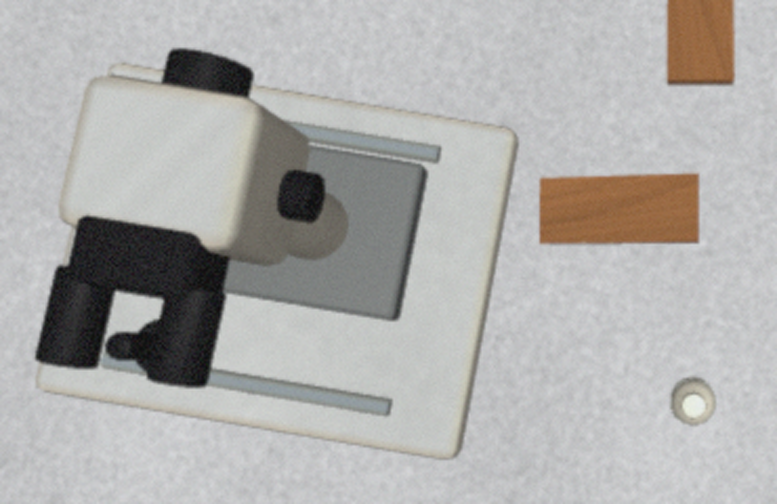

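View pics/cside.png

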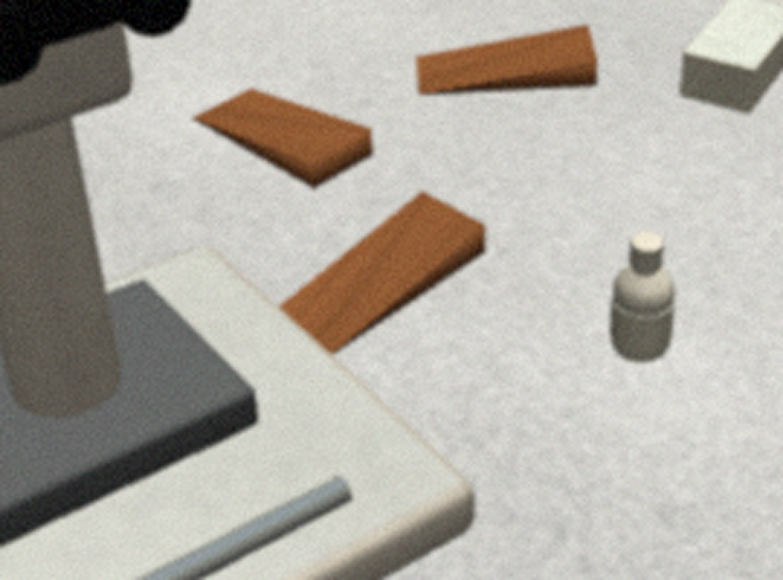

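```bash
cat > lamp.py <<'E'
from h import *
from scipy.optimize import least_squares
np.set_printoptions(precision=4,suppress=True)
def edge(f,a,b,n=40,half=7):
    # find strongest bright->dark step along normal of segment a->b, fit line
    g=cv2.GaussianBlur(cv2.cvtColor(f["img"],cv2.COLOR_RGB2GRAY),(0,0),1.2).astype(np.float32)
    a=np.array(a,float);b=np.array(b,float);d=(b-a)/np.linalg.norm(b-a);nn=np.array([-d[1],d[0]])
    s=np.arange(-half,half+.01,.25); P=[]
    for u in np.linspace(.1,.9,n):
        q=a+(b-a)*u+s[:,None]*nn
        v=cv2.remap(g,q[:,0].astype(np.float32)[None],q[:,1].astype(np.float32)[None],cv2.INTER_LINEAR)[0]
        k=np.argmax(np.abs(np.gradient(v))); P.append(q[k])
    P=np.array(P,np.float32); vx,vy,x,y=cv2.fitLine(P,cv2.DIST_HUBER,0,.01,.01).ravel()
    r=np.abs((P-[x,y])@[-vy,vx]); return np.array([x,y]),np.array([vx,vy]),np.median(r)
def inter(l,m):
    A=np.stack([l[1],-m[1]],1); t=np.linalg.solve(A,m[0]-l[0]); return l[0]+t[0]*l[1]
E
python3 - <<'E'
from lamp import *
f=env.grab_frame("top")
R=edge(f,(255,190),(228,332)); F=edge(f,(135,161),(247,180)); N=edge(f,(40,307),(215,336))
print(R,F,N)
FR=inter(R,F); NR=inter(R,N); print(FR,NR)
# rays on plate-top heights, top-face-with rounded edges
print("FR",ray(f,FR,.0455),"NR",ray(f,NR,.0555))
print(ray(f,(28,305.7),.0645))
p=ray(f,FR,.0455);q=ray(f,NR,.0555); d=p-q; print(np.linalg.norm(d), np.arctan2(d[1],d[0]))
# shim
for c in wood(f)[0]:
    if abs(c[:,0,0].mean()-305)<25:
        ap=cv2.boundingRect(c); print(ap)
T=edge(f,(267.5,205),(267.5,234)); K=edge(f,(342.5,204),(342.5,235)); A=edge(f,(268,204.5),(342,203)); B=edge(f,(268,235.5),(342,235.5))
for l,h,n in((T,.001,"thin"),(K,.02,"thick")):
    c=[ray(f,inter(l,e),h) for e in (A,B)]; print(n,c,(c[0]+c[1])/2,np.linalg.norm(c[0]-c[1]))
E
```

```text
(array([242.9721, 261.062 ], dtype=float32), array([ 0.1832, -0.9831], dtype=float32), np.float32(0.47091872)) (array([194.3751, 171.5036], dtype=float32), array([0.9795, 0.2014], dtype=float32), np.float32(1.185431)) (array([125.0641, 322.8449], dtype=float32), array([0.986 , 0.1667], dtype=float32), np.float32(0.25583774))
[257.251 184.433] [228.2108 340.2788]
FR [ 0.5977 -0.0025  0.0455] NR [0.3675 0.033  0.0555]
[0.4137 0.3244 0.0645]
0.23314638896908932 -0.15313712691790599
(267, 203, 75, 32)
thin [array([ 0.575 , -0.0112,  0.001 ]), array([ 0.5249, -0.0122,  0.001 ])] [ 0.55   -0.0117  0.001 ] 0.05009391680921924
thick [array([ 0.576 , -0.1315,  0.02  ]), array([ 0.5245, -0.132 ,  0.02  ])] [ 0.5503 -0.1317  0.02  ] 0.05146522891440335
```

The nearest wedge (crop pixel (620,210)) has its thin end towards the lamp, so it is the shim. I'll refine the foot position from both views and locate the bystanders.

```bash
cat > pose.py <<'E'
from lamp import *
from scipy.spatial.transform import Rotation as Ro
ax=np.array([85,115,0.])/143
def lampT(p,tilt):
    # rot about the (+,+)-(-,-) feet diagonal, short corner down
    Rm=Ro.from_euler('z',p[2]).as_matrix()@Ro.from_rotvec(ax*tilt).as_matrix()
    return Rm
def pt(p,tilt,X): return np.array([p[0],p[1],p[3] if len(p)>3 else 0])+lampT(p,tilt)@(np.asarray(X)/1000.)
E
python3 - <<'E'
from pose import *
print("check short foot z", pt([0,0,0],.0512,[85,-115,0])[2])
f=env.grab_frame("top"); g=env.grab_frame("side")
R=edge(f,(256,185),(228,338),half=5); F=edge(f,(215,174),(250,180.5),half=4); N=edge(f,(35,306),(220,337),half=5)
S=edge(g,(228,247),(322,328),half=5); S2=edge(g,(95,464),(310,343),half=6)
for e in (R,F,N,S,S2): print(e)
print(inter(R,F),inter(R,N))
sgn=1 if pt([0,0,0],.0512,[85,-115,0])[2]<0 else -1
def lined(e,q): return (q-e[0])@np.array([-e[1][1],e[1][0]])
def res(p,z=50,tilt=.0512*sgn):
    o=[]
    for cam,e,a,b in ((f,R,(120,-150),(-120,-150)),(f,F,(120,-150),(120,0)),(f,N,(-120,-150),(-120,150)),(g,S,(120,-150),(-120,-150))):
        zz=z if cam is f else 53
        for c in (a,b): o.append(lined(e,proj(cam,pt(p,tilt,(c[0],c[1],zz)))))
    return o
for z in (46,50,54):
    s=least_squares(res,[.48,.15,-.16],kwargs=dict(z=z)); print(z,s.x,np.array(s.fun),"foot",pt(s.x,.0512*sgn,[85,-115,0]))
# bystanders
print("drops cap",ray(f,(340,312),.07),"paper",ray(f,(515,229),.035))
E
```

```text
check short foot z -0.006996662306573307
(array([242.2205, 266.4057], dtype=float32), array([ 0.1839, -0.9829], dtype=float32), np.float32(0.21844827))
(array([233.3292, 179.1839], dtype=float32), array([0.988 , 0.1545], dtype=float32), np.float32(0.6224329))
(array([124.9297, 322.869 ], dtype=float32), array([0.9858, 0.1682], dtype=float32), np.float32(0.28275567))
(array([278.9041, 288.8181], dtype=float32), array([0.7344, 0.6787], dtype=float32), np.float32(0.7705632))
(array([200.7382, 410.688 ], dtype=float32), array([ 0.8706, -0.492 ], dtype=float32), np.float32(0.14680082))
[257.8227 183.015 ] [228.3546 340.5161]
46 [ 0.5057  0.1711 -0.1581] [-2.9062 -3.5366  0.117  -1.3296  0.9888  0.2825 -2.8337 -3.7916] foot [ 0.5714  0.0442 -0.007 ]
50 [ 0.5056  0.1707 -0.1591] [-3.0139 -3.8147 -0.2711 -1.8227  1.5125  0.5934 -3.1125 -3.9726] foot [ 0.5711  0.0438 -0.007 ]
54 [ 0.5054  0.1703 -0.1601] [-3.1196 -4.0941 -0.6632 -2.3216  2.0425  0.9063 -3.3939 -4.1554] foot [ 0.5709  0.0434 -0.007 ]
drops cap [ 0.4114 -0.128   0.07  ] paper [ 0.5352 -0.3883  0.035 ]
```

```bash
python3 - <<'E'
from pose import *
f=env.grab_frame("top"); g=env.grab_frame("side")
p=[.5056,.1707,-.1591]
out=[]
for cam,(x0,y0,w,h) in ((f,(10,130,270,220)),(g,(10,220,330,260))):
    s=min(400/w,590/h)*1.0; 
    im=cv2.resize(cam["img"][y0:y0+h,x0:x0+w,::-1],None,fx=s,fy=s,interpolation=cv2.INTER_CUBIC); im=np.clip(im*1.5,0,255).astype(np.uint8)
    for z,col in ((55,(0,0,255)),(25,(0,255,0))):
        q=np.array([(proj(cam,pt(p,.0512,(a,b,z)))-[x0,y0])*s for a,b in((120,-150),(-120,-150),(-120,150),(120,150))],np.int32)
        cv2.polylines(im,[q],True,col,1)
    out.append(cv2.copyMakeBorder(im,0,400-im.shape[0] if im.shape[0]<400 else 0,0,0,cv2.BORDER_CONSTANT))
h=min(o.shape[0] for o in out); cv2.imwrite("pics/ov.png",np.hstack([o[:h] for o in out])[:, :800])
E
```

```text
(no output)
```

View pics/ov.png

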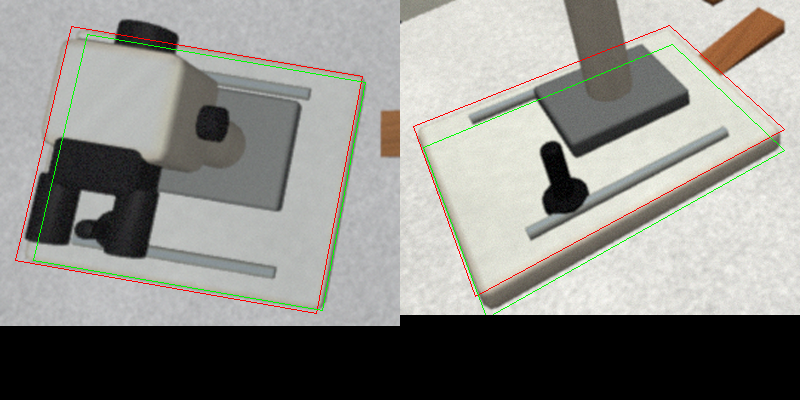

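```bash
python3 - <<'E'
from pose import *
f=env.grab_frame("top"); g=env.grab_frame("side")
def plane(c,e):
    d=[c["R"].T@np.linalg.inv(c["K"])@np.array([*(e[0]+s*e[1]),1.]) for s in(-40,40)]
    n=np.cross(*d); n/=np.linalg.norm(n); o=-c["R"].T@c["t"]; return n,n@o
def l3(A,B,xs):
    for x in xs:
        M=np.array([A[0],B[0],[1,0,0]]); print(np.linalg.solve(M,[A[1],B[1],x]))
R=edge(f,(257.5,185),(228.5,338),half=5)
for a,b,h in (((228,247),(322,328),6),((232,247),(321,327),3)):
    S=edge(g,a,b,half=h); print(S); l3(plane(f,R),plane(g,S),(.37,.48,.59))
N=edge(f,(35,306),(220,337),half=5)
for a,b in (((95,464),(310,343)),((75,452),(320,325))):
    S2=edge(g,a,b,half=5); print("N",S2)
    for y in (.05,.2,.3):
        A=plane(f,N);B=plane(g,S2); print(np.linalg.solve(np.array([A[0],B[0],[0,1,0]]),[A[1],B[1],y]))
# intensity profiles across right edge in top and side
gt=cv2.cvtColor(f["img"],cv2.COLOR_RGB2GRAY); gs=cv2.cvtColor(g["img"],cv2.COLOR_RGB2GRAY)
print("top row255-265", gt[255:266,230:260].mean(0).round().astype(int), "cols 230..")
for k in (0,):
  pr=[]
  for s in np.arange(-12,12.1,1):
    q=np.array([[275+u*.734+ s*.679,287.5+u*.679-s*.734] for u in range(-15,16)]); pr.append(int(cv2.remap(gs,q[:,0].astype(np.float32),q[:,1].astype(np.float32),cv2.INTER_LINEAR).mean()))
  print("side across",pr)
E
```

```text
(array([274.9069, 284.8787], dtype=float32), array([0.737 , 0.6759], dtype=float32), np.float32(1.0075126))
[0.37   0.036  0.0393]
[0.48   0.0187 0.0348]
[0.59   0.0015 0.0302]
(array([275.672 , 285.7179], dtype=float32), array([0.7301, 0.6834], dtype=float32), np.float32(0.745156))
[0.37   0.0363 0.0378]
[0.48   0.0188 0.0345]
[0.59   0.0013 0.0312]
N (array([202.3061, 409.3466], dtype=float32), array([ 0.8715, -0.4905], dtype=float32), np.float32(7.5957414e-06))
[0.3664 0.05   0.0336]
[0.3898 0.2    0.0386]
[0.4053 0.3    0.0419]
N (array([192.7421, 396.5418], dtype=float32), array([ 0.8878, -0.4602], dtype=float32), np.float32(0.051541448))
[0.3695 0.05   0.0519]
[0.3935 0.2    0.061 ]
[0.4096 0.3    0.067 ]
top row255-265 [125 125 125 125 126 125 124 125 123 119 109  90  82  98 118 122 122 122
 121 122 123 124 124 123 124 123 123 123 124 124] cols 230..
side across [150, 150, 149, 149, 149, 150, 150, 150, 150, 150, 151, 151, 151, 148, 141, 131, 123, 119, 119, 119, 118, 118, 118, 117, 116]
```

Both views give the short foot at about (0.571, 0.040). The shim axis points along +y at x≈0.550, with the thin edge at y≈-0.012. I'll first nudge the shim about 21 mm in +x, pushing its near side in line with its centre of mass, and then push it along +y. First I turn the tool to yaw 90° and shut the fingers.

>>> {"name": "step_arm", "arguments": {
  "gripper": [1, 1, 1, 1, 1],
  "xyz": [
    [0, 0, 0],
    [0, 0, 0],
    [0, 0, 0],
    [0, 0, 0],
    [0, 0, 0]
  ],
  "rot": [
    [0, 0, -0.124],
    [0, 0, -0.124],
    [0, 0, -0.124],
    [0, 0, -0.124],
    [0, 0, -0.124]
  ]
}}

```text
time_s: 1.07
tcp_pos: [0.2832, -0.5851, 0.2064]
tcp_rot: [3.141, 0.0, 1.077]
contact_force: [0.1, 0.2, 0.1]
width: 0.0254
```

>>> {"name": "step_arm", "arguments": {
  "gripper": [1, 1, 1, 1, 1],
  "xyz": [
    [0, 0, 0],
    [0, 0, 0],
    [0, 0, 0],
    [0, 0, 0],
    [0, 0, 0]
  ],
  "rot": [
    [0, 0, -0.124],
    [0, 0, -0.124],
    [0, 0, -0.124],
    [0, 0, -0.124],
    [0, 0, 0]
  ]
}}

```text
time_s: 1.48
tcp_pos: [0.2831, -0.5851, 0.2062]
tcp_rot: [3.141, -0.0, 1.571]
contact_force: [0.0, -0.3, 0.5]
width: -0.0001
```

>>> {"name": "step_arm", "arguments": {
  "gripper": [1, 1, 1, 1, 1],
  "xyz": [
    [0.9, 0.4, 0],
    [0.9, 0.4, 0],
    [0.9, 0.4, 0],
    [0.9, 0.4, 0],
    [0.9, 0.4, 0]
  ],
  "rot": [
    [0, 0, 0],
    [0, 0, 0],
    [0, 0, 0],
    [0, 0, 0],
    [0, 0, 0]
  ]
}}

```text
time_s: 1.9
tcp_pos: [0.3441, -0.449, 0.2064]
tcp_rot: [3.141, 0.0, 1.562]
contact_force: [0.5, 0.5, 0.4]
width: -0.0001
```

>>> {"name": "step_arm", "arguments": {
  "gripper": [1, 1, 1, 1, 1],
  "xyz": [
    [0.9, 0.4, 0],
    [0.9, 0.4, 0],
    [0.9, 0.4, 0],
    [0.9, 0.4, 0],
    [0.9, 0.4, 0]
  ],
  "rot": [
    [0, 0, 0],
    [0, 0, 0],
    [0, 0, 0],
    [0, 0, 0],
    [0, 0, 0]
  ]
}}

```text
time_s: 2.32
tcp_pos: [0.4047, -0.3143, 0.2066]
tcp_rot: [3.141, 0.001, 1.562]
contact_force: [0.1, 0.4, -0.1]
width: 0.0001
```

>>> {"name": "step_arm", "arguments": {
  "gripper": [1, 1, 1, 1, 1],
  "xyz": [
    [0.9, 0.3, 0],
    [0.9, 0.3, 0],
    [0.9, 0.3, 0],
    [0.9, 0.3, 0],
    [0.9, 0.3, 0]
  ],
  "rot": [
    [0, 0, 0],
    [0, 0, 0],
    [0, 0, 0],
    [0, 0, 0],
    [0, 0, 0]
  ]
}}

```text
time_s: 2.73
tcp_pos: [0.4502, -0.1795, 0.2066]
tcp_rot: [3.141, 0.001, 1.562]
contact_force: [0.4, -0.2, -0.7]
width: -0.0
```

>>> {"name": "step_arm", "arguments": {
  "gripper": [1, 1, 1, 1, 1],
  "xyz": [
    [0.7, 0.25, 0.2],
    [0.7, 0.25, 0.4],
    [0.7, 0.25, 0.6],
    [0.5, 0.25, 0.8],
    [0.4, 0.25, 0.8]
  ],
  "rot": [
    [0, 0, 0],
    [0, 0, 0],
    [0, 0, 0],
    [0, 0, 0],
    [0, 0, 0]
  ]
}}

```text
time_s: 3.15
tcp_pos: [0.4888, -0.0894, 0.1222]
tcp_rot: [3.139, 0.001, 1.564]
contact_force: [0.7, -0.4, 0.4]
width: -0.0001
```

```bash
python3 - <<'E'
from h import *
s=env.sense(); print(s["tcp_pos"],s["qpos"])
for n in ("side","top"):
    f=env.grab_frame(n); cv2.imwrite(f"pics/{n}1.png",cv2.resize(f["img"][:,:,::-1],(400,300)))
cv2.imwrite("pics/b1.png",np.hstack([cv2.imread("pics/side1.png"),cv2.imread("pics/top1.png")]))
E
```

```text
[ 0.48876288 -0.08941382  0.12221436] [ 0.81312253  0.42618676 -0.82957828  1.99761573  0.40546437  0.885985
 -0.24126459]
```

View pics/b1.png

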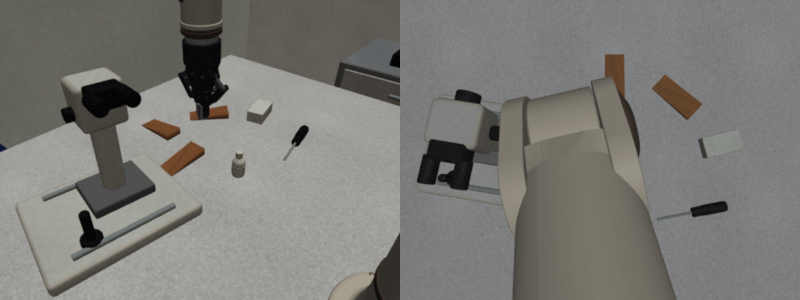

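The side view shows the gripper hanging high, with its tip at about (408,220) in full pixels. The top view is blocked by the arm. The path is clear, so I'll go down beside the shim.

>>> {"name": "step_arm", "arguments": {
  "gripper": [1, 1, 1, 1, 1],
  "xyz": [
    [0, 0, 0.9],
    [0, 0, 0.9],
    [0, 0, 0.8],
    [0, 0, 0.6],
    [0, 0, 0.3]
  ],
  "rot": [
    [0, 0, 0],
    [0, 0, 0],
    [0, 0, 0],
    [0, 0, 0],
    [0, 0, 0]
  ]
}}

```text
time_s: 3.67
tcp_pos: [0.4867, -0.0921, 0.0162]
tcp_rot: [-3.14, 0.0, 1.563]
contact_force: [0.1, -0.7, -0.1]
width: -0.0001
```

>>> {"name": "step_arm", "arguments": {
  "gripper": [1, 1],
  "xyz": [
    [0, 0, 0.1],
    [0, 0, 0]
  ],
  "rot": [
    [0, 0, 0],
    [0, 0, 0]
  ]
}}

```text
time_s: 3.83
tcp_pos: [0.488, -0.0914, 0.0147]
tcp_rot: [3.141, 0.0, 1.565]
contact_force: [-0.3, 0.3, 0.4]
width: 0.0002
```

```bash
python3 - <<'E'
from h import *
f=env.grab_frame("side"); t=f["img"][150:330,200:440,::-1]; cv2.imwrite("pics/s2.png",cv2.resize(np.clip(t*1.4,0,255).astype(np.uint8),None,fx=3.2,fy=3.2,interpolation=cv2.INTER_CUBIC))
E
```

```text
(no output)
```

View pics/s2.png

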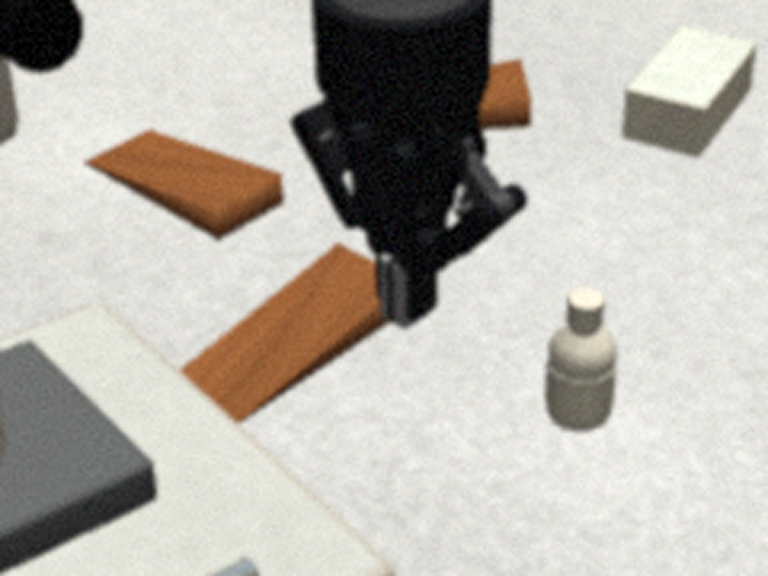

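The crop shows the closed fingers at (405,310), beside the shim's near side and clear of everything. I'll go about 9 mm lower and then push +x slowly.

>>> {"name": "step_arm", "arguments": {
  "gripper": [1, 1, 1, 1, 1],
  "xyz": [
    [0, 0, 0.15],
    [0, 0, 0.15],
    [0, 0.25, 0],
    [0, 0.25, 0],
    [0, 0, 0]
  ],
  "rot": [
    [0, 0, 0],
    [0, 0, 0],
    [0, 0, 0],
    [0, 0, 0],
    [0, 0, 0]
  ]
}}

```text
time_s: 4.3
tcp_pos: [0.5055, -0.0909, 0.006]
tcp_rot: [3.138, -0.0, 1.567]
contact_force: [1.0, 0.5, 0.8]
width: -0.0002
```

>>> {"name": "step_arm", "arguments": {
  "gripper": [1, 1, 1, 1, 1],
  "xyz": [
    [0, 0.15, 0],
    [0, 0.15, 0],
    [0, 0.15, 0],
    [0, 0.15, 0],
    [0, 0, 0]
  ],
  "rot": [
    [0, 0, 0],
    [0, 0, 0],
    [0, 0, 0],
    [0, 0, 0],
    [0, 0, 0]
  ]
}}

```text
time_s: 4.72
tcp_pos: [0.5221, -0.0909, 0.0055]
tcp_rot: [3.14, -0.0, 1.567]
contact_force: [-0.7, -0.7, -0.4]
width: 0.0001
```

```bash
python3 - <<'E'
from h import *
f=env.grab_frame("side"); t=f["img"][150:330,200:440,::-1]; cv2.imwrite("pics/s3.png",cv2.resize(np.clip(t*1.4,0,255).astype(np.uint8),None,fx=3.2,fy=3.2,interpolation=cv2.INTER_CUBIC))
E
```

```text
(no output)
```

View pics/s3.png

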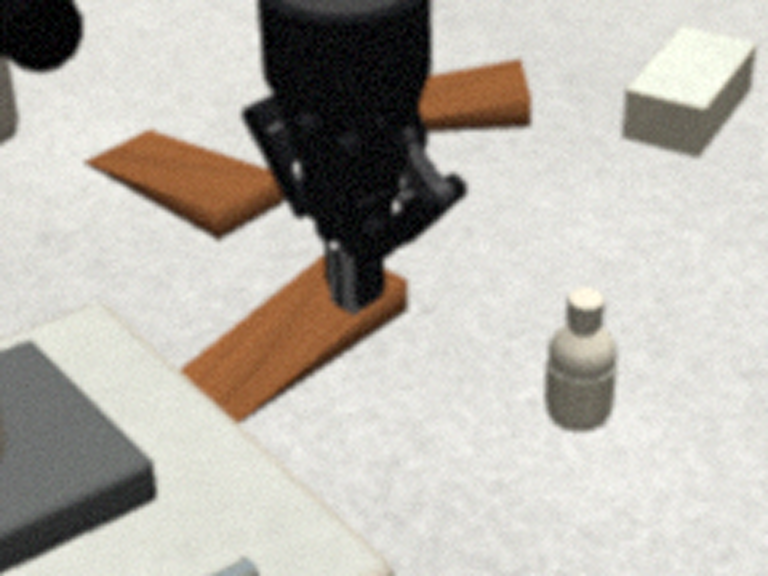

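```bash
python3 - <<'E'
from h import *
np.set_printoptions(precision=4,suppress=True)
f=env.grab_frame("side"); s=env.sense(); print(s["tcp_pos"],s["tcp_rot"],s["contact_force"],s["ft_torque"])
P=lambda X:((proj(f,X)-[200,150])*3.2).round()
print("tcp",P(s["tcp_pos"]),"20mm up",P(s["tcp_pos"]+[0,0,.02]))
print("near thick top",P([.5245,-.132,.02]),"near thin",P([.525,-.012,0]),"far thick top",P([.576,-.1315,.02]))
# tip pixel as seen at (355,308) crop: where on planes
for z in (0,.01,.02,.03): print(z,ray(f,np.array([355,308])/3.2+[200,150],z))
E
```

```text
[ 0.5208 -0.0909  0.0053] [-3.1415 -0.0001  1.5669] [ 0.324  -0.6039 -0.633 ] [-0.0396  0.006  -0.0221]
tcp [362. 339.] 20mm up [360. 307.]
near thick top [412. 276.] near thin [239. 420.] far thick top [341. 237.]
0 [ 0.546  -0.1112  0.    ]
0.01 [ 0.5366 -0.1023  0.01  ]
0.02 [ 0.5272 -0.0933  0.02  ]
0.03 [ 0.5177 -0.0843  0.03  ]
```

The side view disagrees with the reported pose. The finger tip shows at crop (355,310), about 20 mm higher than the TCP's projection at (362,339). The shim has not moved and the force is about 0, so the fingers are above it. I'll back off and measure the tip offset carefully.

>>> {"name": "step_arm", "arguments": {
  "gripper": [1, 1, 1, 1],
  "xyz": [
    [0, -0.5, 0],
    [0, -0.5, 0],
    [0, -0.3, 0],
    [0, 0, 0]
  ],
  "rot": [
    [0, 0, 0],
    [0, 0, 0],
    [0, 0, 0],
    [0, 0, 0]
  ]
}}

```text
time_s: 5.15
tcp_pos: [0.4789, -0.0911, 0.0049]
tcp_rot: [-3.139, 0.001, 1.567]
contact_force: [0.7, 0.3, 0.7]
width: -0.0
```

```bash
python3 - <<'E'
from h import *
np.set_printoptions(precision=4,suppress=True)
f=env.grab_frame("side"); s=env.sense(); print(s["tcp_pos"],s["contact_force"])
x0,y0=280,190
t=f["img"][y0:y0+110,x0:x0+110,::-1]; im=cv2.resize(np.clip(t*2.,0,255).astype(np.uint8),None,fx=5.4,fy=5.4,interpolation=cv2.INTER_CUBIC)
for dz,c in((0,(0,0,255)),(.0187,(0,255,0)),(.04,(255,0,0))):
    for dx,dy in((0,0),(-.0145,.011),(.0145,.011),(-.0145,-.011)):
        q=(proj(f,s["tcp_pos"]+[dx,dy,dz])-[x0,y0])*5.4; cv2.circle(im,tuple(int(v) for v in q),3,c,-1)
cv2.imwrite("pics/s4.png",im)
E
```

```text
[ 0.4808 -0.0911  0.0053] [ 0.1685  0.4393 -0.6378]
```

View pics/s4.png

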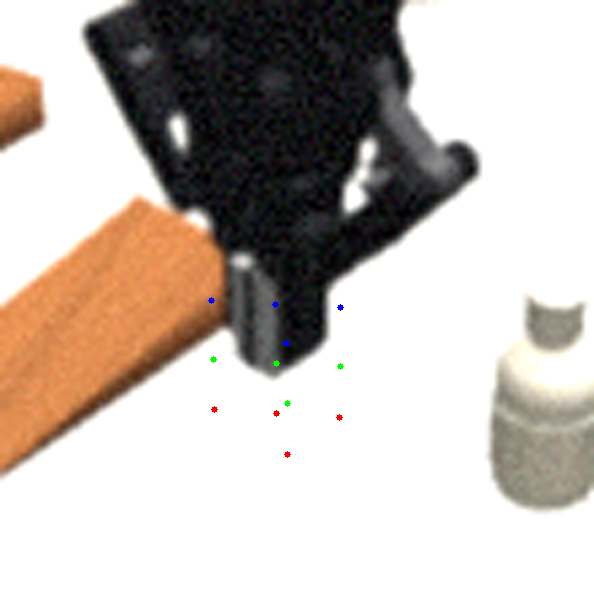

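The tip looks about 20–25 mm above the reported TCP. I'll probe gently downwards and watch for table contact, which gives the true offset.

>>> {"name": "step_arm", "arguments": {
  "gripper": [1, 1, 1, 1],
  "xyz": [
    [0, 0, 0.1],
    [0, 0, 0.05],
    [0, 0, 0],
    [0, 0, 0]
  ],
  "rot": [
    [0, 0, 0],
    [0, 0, 0],
    [0, 0, 0],
    [0, 0, 0]
  ]
}}

```text
time_s: 5.53
tcp_pos: [0.4822, -0.0907, 0.0006]
tcp_rot: [3.141, -0.0, 1.567]
contact_force: [1.1, -1.1, 0.2]
width: 0.0
```

>>> {"name": "step_arm", "arguments": {
  "gripper": [1, 1, 1, 1],
  "xyz": [
    [0, 0, 0.1],
    [0, 0, 0],
    [0, 0, 0],
    [0, 0, 0]
  ],
  "rot": [
    [0, 0, 0],
    [0, 0, 0],
    [0, 0, 0],
    [0, 0, 0]
  ]
}}

```text
time_s: 5.87
tcp_pos: [0.4817, -0.0907, -0.0023]
tcp_rot: [-3.142, -0.0, 1.567]
contact_force: [0.1, -0.1, -0.0]
width: 0.0003
```

```bash
python3 - <<'E'
from h import *
np.set_printoptions(precision=4,suppress=True)
s=env.sense(); print(s["tcp_pos"],s["contact_force"],s["tau"])
f=env.grab_frame("side");x0,y0=280,190
t=f["img"][y0:y0+110,x0:x0+110,::-1]; im=cv2.resize(np.clip(t*1.4,0,255).astype(np.uint8),None,fx=5.4,fy=5.4,interpolation=cv2.INTER_CUBIC)
cv2.imwrite("pics/s5.png",im)
E
```

```text
[ 0.4817 -0.0907 -0.0023] [ 0.0566 -0.0957 -0.0124] [ -0.0142 -46.7208  -9.3339 -15.7238   0.0118   0.0022  -0.0023]
```

View pics/s5.png

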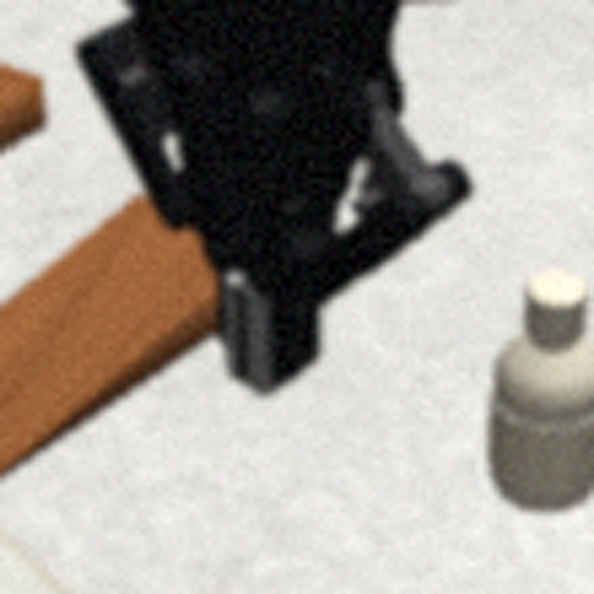

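The reported TCP is 2 mm below the table with no force, so the finger end really is higher. The tip shows at (263,393), which I estimate as about 18 mm up. I'll keep going down.

>>> {"name": "step_arm", "arguments": {
  "gripper": [1, 1, 1, 1, 1],
  "xyz": [
    [0, 0, 0.1],
    [0, 0, 0.1],
    [0, 0, 0],
    [0, 0, 0],
    [0, 0, 0]
  ],
  "rot": [
    [0, 0, 0],
    [0, 0, 0],
    [0, 0, 0],
    [0, 0, 0],
    [0, 0, 0]
  ]
}}

```text
time_s: 6.33
tcp_pos: [0.4816, -0.0908, -0.0083]
tcp_rot: [-3.141, -0.0, 1.567]
contact_force: [-0.2, -0.1, 0.9]
width: -0.0002
```

>>> {"name": "step_arm", "arguments": {
  "gripper": [1, 1, 1, 1],
  "xyz": [
    [0, 0, 0.1],
    [0, 0, 0],
    [0, 0, 0],
    [0, 0, 0]
  ],
  "rot": [
    [0, 0, 0],
    [0, 0, 0],
    [0, 0, 0],
    [0, 0, 0]
  ]
}}

```text
time_s: 6.67
tcp_pos: [0.4817, -0.0908, -0.0112]
tcp_rot: [-3.142, -0.0, 1.567]
contact_force: [-0.6, -0.6, -0.3]
width: 0.0002
```

>>> {"name": "step_arm", "arguments": {
  "gripper": [1, 1, 1, 1],
  "xyz": [
    [0, 0, 0.1],
    [0, 0, 0],
    [0, 0, 0],
    [0, 0, 0]
  ],
  "rot": [
    [0, 0, 0],
    [0, 0, 0],
    [0, 0, 0],
    [0, 0, 0]
  ]
}}

```text
time_s: 7.0
tcp_pos: [0.4816, -0.0908, -0.0142]
tcp_rot: [-3.141, -0.0, 1.567]
contact_force: [-0.7, 0.1, 1.4]
width: -0.0002
```

```bash
python3 - <<'E'
from h import *
np.set_printoptions(precision=4,suppress=True)
s=env.sense(); print(s["tcp_pos"],s["contact_force"])
f=env.grab_frame("side");x0,y0=280,190
t=f["img"][y0:y0+110,x0:x0+110,::-1]; im=cv2.resize(np.clip(t*1.4,0,255).astype(np.uint8),None,fx=5.4,fy=5.4,interpolation=cv2.INTER_CUBIC)
q=(proj(f,[.4817,-.0908,0])-[x0,y0])*5.4;print(q); cv2.circle(im,tuple(int(v) for v in q),3,(0,0,255),-1)
cv2.imwrite("pics/s6.png",im)
E
```

```text
[ 0.4816 -0.0908 -0.0142] [-0.7256  0.1239  1.3629]
[273.9845 426.6912]
```

View pics/s6.png

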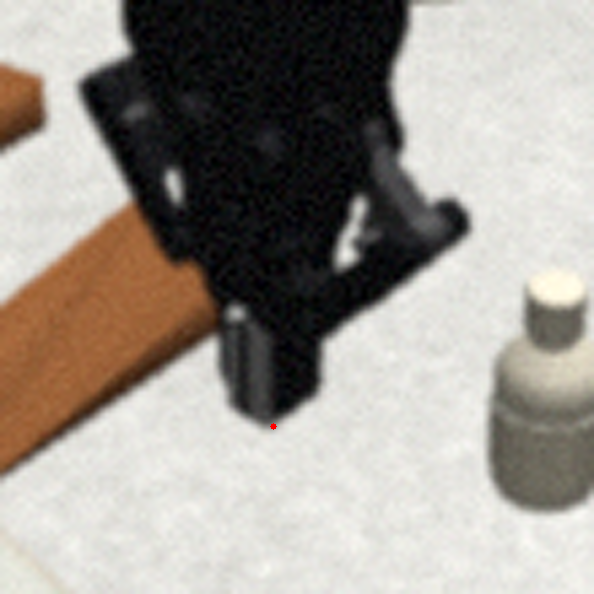

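>>> {"name": "step_arm", "arguments": {
  "gripper": [1, 1, 1, 1],
  "xyz": [
    [0, 0, 0.1],
    [0, 0, 0],
    [0, 0, 0],
    [0, 0, 0]
  ],
  "rot": [
    [0, 0, 0],
    [0, 0, 0],
    [0, 0, 0],
    [0, 0, 0]
  ]
}}

```text
time_s: 7.38
tcp_pos: [0.4817, -0.0908, -0.0172]
tcp_rot: [-3.142, -0.0, 1.567]
contact_force: [0.6, 1.0, 0.1]
width: -0.0001
```

>>> {"name": "step_arm", "arguments": {
  "gripper": [1, 1, 1],
  "xyz": [
    [0, 0, 0.07],
    [0, 0, 0],
    [0, 0, 0]
  ],
  "rot": [
    [0, 0, 0],
    [0, 0, 0],
    [0, 0, 0]
  ]
}}

```text
time_s: 7.63
tcp_pos: [0.4816, -0.0908, -0.0194]
tcp_rot: [-3.141, -0.0, 1.567]
contact_force: [0.1, -0.4, -0.1]
width: 0.0
```

>>> {"name": "step_arm", "arguments": {
  "gripper": [1, 1, 1],
  "xyz": [
    [0, 0, 0.07],
    [0, 0, 0],
    [0, 0, 0]
  ],
  "rot": [
    [0, 0, 0],
    [0, 0, 0],
    [0, 0, 0]
  ]
}}

```text
time_s: 7.88
tcp_pos: [0.4815, -0.0908, -0.0215]
tcp_rot: [-3.141, -0.0, 1.567]
contact_force: [-0.0, 1.2, 0.7]
width: -0.0001
```

```bash
python3 - <<'E'
from h import *
f=env.grab_frame("side");x0,y0=280,190
t=f["img"][y0:y0+110,x0:x0+110,::-1]; im=cv2.resize(np.clip(t*2.0,0,255).astype(np.uint8),None,fx=5.4,fy=5.4,interpolation=cv2.INTER_CUBIC)
for dx,dy in ((0,0),(-.0145,.011),(.0145,.011),(-.0145,-.011)):
  q=(proj(f,[.4817+dx,-.0908+dy,0])-[x0,y0])*5.4; cv2.circle(im,tuple(int(v) for v in q),3,(0,0,255),-1)
cv2.imwrite("pics/s7.png",im)
E
```

```text
(no output)
```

View pics/s7.png

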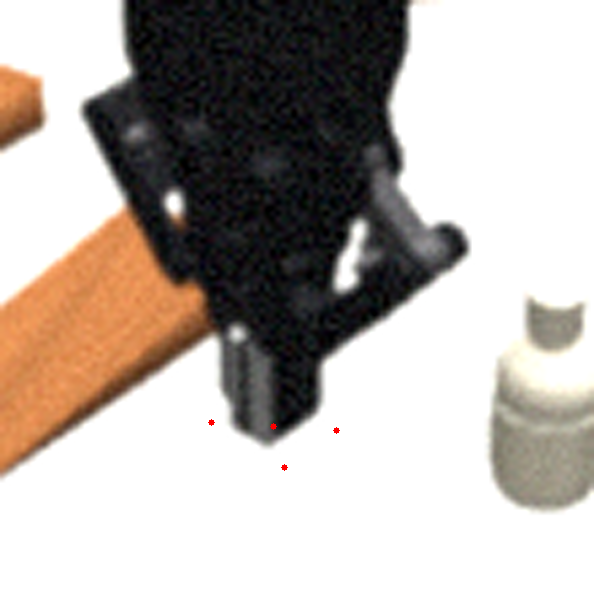

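The tip is now at (270,443), near the table with no contact, so it is a few mm up. The shut fingers end about 25 mm short of the reported TCP. Now I'll push +x and look.

>>> {"name": "step_arm", "arguments": {
  "gripper": [1, 1, 1, 1, 1],
  "xyz": [
    [0, 0.35, 0],
    [0, 0.35, 0],
    [0, 0.35, 0],
    [0, 0.2, 0],
    [0, 0.1, 0]
  ],
  "rot": [
    [0, 0, 0],
    [0, 0, 0],
    [0, 0, 0],
    [0, 0, 0],
    [0, 0, 0]
  ]
}}

```text
time_s: 8.35
tcp_pos: [0.5241, -0.0909, -0.0212]
tcp_rot: [3.14, -0.0, 1.567]
contact_force: [-2.4, 0.3, 3.1]
width: -0.0001
```

```bash
python3 - <<'E'
from h import *
f=env.grab_frame("side"); s=env.sense(); print(s["tcp_pos"],s["contact_force"]);t=f["img"][150:330,200:440,::-1]; cv2.imwrite("pics/s8.png",cv2.resize(np.clip(t*1.6,0,255).astype(np.uint8),None,fx=3.2,fy=3.2,interpolation=cv2.INTER_CUBIC))
E
```

```text
[ 0.52370329 -0.09083713 -0.02124664] [0.58791986 0.70074008 0.41404617]
```

View pics/s8.png

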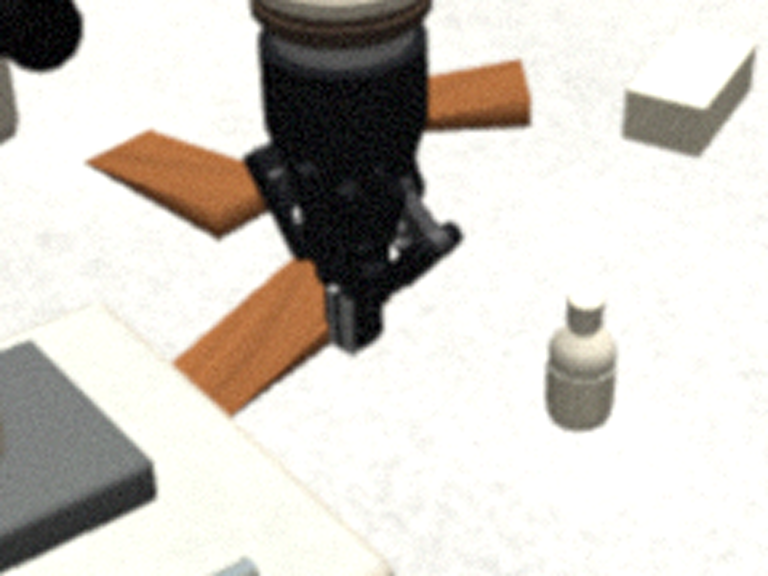

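The shim has started moving; its thin corner went from (240,415) to (233,412). I'll push about 12 mm more.

>>> {"name": "step_arm", "arguments": {
  "gripper": [1, 1, 1, 1, 1],
  "xyz": [
    [0, 0.1, 0],
    [0, 0.1, 0],
    [0, 0.1, 0],
    [0, 0.1, 0],
    [0, 0, 0]
  ],
  "rot": [
    [0, 0, 0],
    [0, 0, 0],
    [0, 0, 0],
    [0, 0, 0],
    [0, 0, 0]
  ]
}}

```text
time_s: 8.82
tcp_pos: [0.5352, -0.091, -0.0213]
tcp_rot: [3.14, -0.0, 1.567]
contact_force: [-0.7, 0.2, -0.3]
width: -0.0005
```

>>> {"name": "step_arm", "arguments": {
  "gripper": [1, 1, 1, 1, 1],
  "xyz": [
    [0, -0.3, 0],
    [0, -0.7, 0],
    [0, -0.6, -0.4],
    [-0.6, 0, -0.9],
    [-0.9, 0, -0.9]
  ],
  "rot": [
    [0, 0, 0],
    [0, 0, 0],
    [0, 0, 0],
    [0, 0, 0],
    [0, 0, 0]
  ]
}}

```text
time_s: 9.23
tcp_pos: [0.4828, -0.1325, 0.0443]
tcp_rot: [-3.137, -0.003, 1.573]
contact_force: [1.7, 0.3, -1.3]
width: 0.0001
```

>>> {"name": "step_arm", "arguments": {
  "gripper": [1, 1, 1, 1, 1],
  "xyz": [
    [-0.9, 0.5, -0.5],
    [-0.9, 0.6, 0],
    [-0.9, 0.6, 0],
    [-0.9, 0.6, 0],
    [-0.9, 0.6, 0]
  ],
  "rot": [
    [0, 0, 0],
    [0, 0, 0],
    [0, 0, 0],
    [0, 0, 0],
    [0, 0, 0]
  ]
}}

```text
time_s: 9.65
tcp_pos: [0.5722, -0.2729, 0.0597]
tcp_rot: [-3.141, 0.001, 1.566]
contact_force: [-0.0, -0.3, -0.3]
width: 0.0
```

```bash
python3 - <<'E'
from h import *
s=env.sense(); print(s["tcp_pos"],s["contact_force"])
for n in ("side","top"):
    f=env.grab_frame(n); cv2.imwrite(f"pics/{n}9.png",cv2.resize(f["img"][:,:,::-1],(400,300)))
cv2.imwrite("pics/b9.png",np.hstack([cv2.imread("pics/side9.png"),cv2.imread("pics/top9.png")]))
E
```

```text
[ 0.57217142 -0.2728643   0.05974011] [-0.03622908 -0.29900214 -0.29144263]
```

View pics/b9.png

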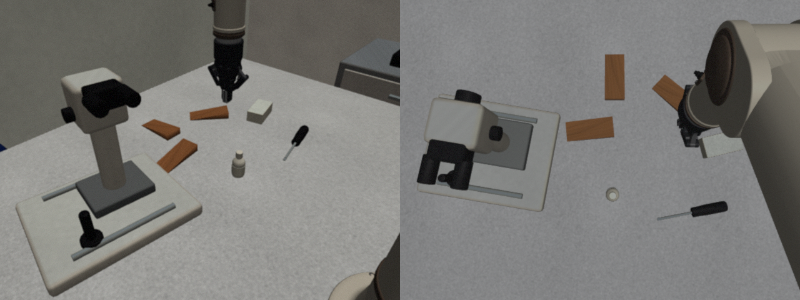

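The top view is clear now. The shim is at (590,128) in this half-scale picture, slightly rotated. The gripper tip is well above the decoy wedge and the paper block. I'll measure the shim.

```bash
cat > shim.py <<'E'
from lamp import *
def shim(f,near):
    cs,m=wood(f); c=min(cs,key=lambda c:np.hypot(*(c[:,0].mean(0)-near)))
    bx=cv2.boxPoints(cv2.minAreaRect(c)); 
    bx=bx[np.argsort(bx[:,0])]; L=bx[:2][np.argsort(bx[:2,1])]; Rr=bx[2:][np.argsort(bx[2:,1])]
    T=edge(f,L[0],L[1],half=3);K=edge(f,Rr[0],Rr[1],half=3);A=edge(f,L[0],Rr[0],half=3);B=edge(f,L[1],Rr[1],half=3)
    th=[ray(f,inter(T,e),.001) for e in(A,B)]; tk=[ray(f,inter(K,e),.02) for e in(A,B)]
    a=(th[0]+th[1])/2; b=(tk[0]+tk[1])/2
    return th,tk,a,b,np.arctan2(*(a-b)[:2][::-1])
E
python3 - <<'E'
from shim import *
f=env.grab_frame("top"); th,tk,a,b,h=shim(f,np.array([302,205]))
print(th,tk); print("thin",a,"thick",b,"len",np.linalg.norm((a-b)[:2]),"heading",h,np.degrees(h))
u=np.array([np.cos(h),np.sin(h)]); v=np.array([-u[1],u[0]])
for F in ([.572,.0397],[.5705,.0435]):
    d=np.array(F)-a[:2]; print("foot along",d@u,"lateral(left+)",d@v)
# lamp recheck
R=edge(f,(257.5,185),(228.5,338),half=5);N=edge(f,(35,306),(220,337),half=5);F=edge(f,(215,174),(250,180.5),half=4)
print(inter(R,N),inter(R,F))
E
```

```text
[array([ 0.5894, -0.0069,  0.001 ]), array([ 0.5393, -0.0124,  0.001 ])] [array([ 0.6014, -0.1264,  0.02  ]), array([ 0.549 , -0.1316,  0.02  ])]
thin [ 0.5644 -0.0096  0.001 ] thick [ 0.5752 -0.129   0.02  ] len 0.11983423038210643 heading 1.6611943705307477 95.1794263823033
foot along 0.04845604681274381 lateral(left+) -0.012059026690310774
foot along 0.052375943413343305 lateral(left+) -0.010908196276823028
[228.538  340.9244] [258.3246 178.6878]
```

The shim's thick-face centre is at (0.575,-0.129) and it heads 95°. A flat two-finger push along +y will square it to 90° and put it under the foot at x≈0.571. I'll move behind the thick end with the fingers slightly spread.

>>> {"name": "step_arm", "arguments": {
  "gripper": [0.7, 0.7, 0.7, 0.7, 0.7],
  "xyz": [
    [0.8, 0, 0],
    [0.8, 0, 0.3],
    [0.7, 0, 0.6],
    [0.6, 0.05, 0.6],
    [0.4, 0, 0.5]
  ],
  "rot": [
    [0, 0, 0],
    [0, 0, 0],
    [0, 0, 0],
    [0, 0, 0],
    [0, 0, 0]
  ]
}}

```text
time_s: 10.22
tcp_pos: [0.573, -0.1678, -0.0011]
tcp_rot: [-3.141, -0.002, 1.571]
contact_force: [0.7, -0.1, -0.2]
width: 0.0254
```

```bash
python3 - <<'E'
from h import *
f=env.grab_frame("side"); s=env.sense(); print(s["tcp_pos"],s["tcp_rot"],s["width"],s["contact_force"]);t=f["img"][130:310,200:440,::-1]; cv2.imwrite("pics/s10.png",cv2.resize(np.clip(t*1.6,0,255).astype(np.uint8),None,fx=3.2,fy=3.2,interpolation=cv2.INTER_CUBIC))
E
```

```text
[ 0.57090967 -0.16464256 -0.00375926] [-3.13675374 -0.00484186  1.57336566] 0.0259212334821875 [-0.85859391  2.74196801 -1.65853183]
```

View pics/s10.png

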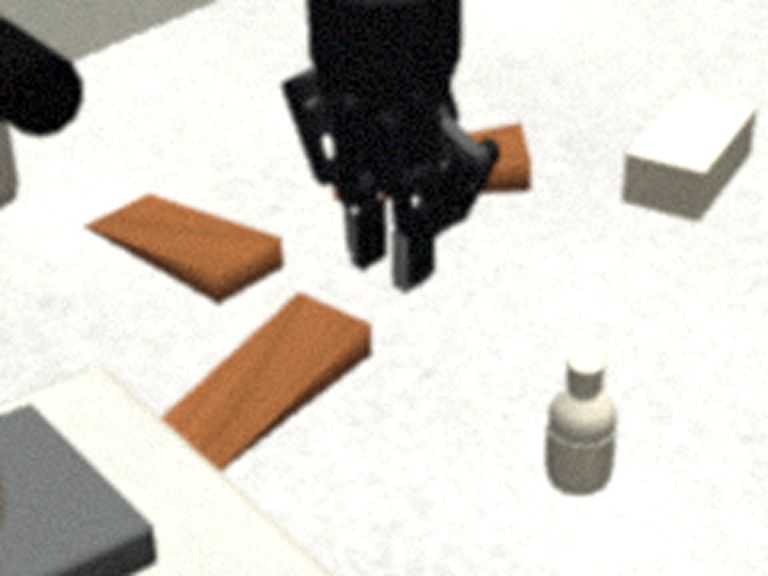

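Both fingers hang behind the thick end at (365,260) and (408,285), still raised. I'll lower them.

>>> {"name": "step_arm", "arguments": {
  "gripper": [0.7, 0.7, 0.7, 0.7, 0.7],
  "xyz": [
    [0, 0, 0.3],
    [0, 0, 0.25],
    [0, 0, 0.15],
    [0, 0, 0],
    [0, 0, 0]
  ],
  "rot": [
    [0, 0, 0],
    [0, 0, 0],
    [0, 0, 0],
    [0, 0, 0],
    [0, 0, 0]
  ]
}}

```text
time_s: 10.68
tcp_pos: [0.5743, -0.1734, -0.0213]
tcp_rot: [3.141, 0.0, 1.565]
contact_force: [0.1, -0.6, -0.4]
width: 0.0258
```

```bash
python3 - <<'E'
from h import *
f=env.grab_frame("side"); s=env.sense(); print(s["tcp_pos"],s["tcp_rot"],s["width"],s["contact_force"]);x0,y0=260,170;t=f["img"][y0:y0+110,x0:x0+130,::-1]; im=cv2.resize(np.clip(t*1.6,0,255).astype(np.uint8),None,fx=5.4,fy=5.4,interpolation=cv2.INTER_CUBIC)
for dx in (-.0125,.0125,-.02):
    q=(proj(f,[s["tcp_pos"][0]+dx,s["tcp_pos"][1]+.011,0])-[x0,y0])*5.4; cv2.circle(im,tuple(int(v) for v in q),3,(0,0,255),-1)
cv2.imwrite("pics/s11.png",im)
E
```

```text
[ 0.57463551 -0.17329081 -0.02096796] [3.14090171e+00 4.72605480e-04 1.56532389e+00] 0.02581305942422518 [1.01780081 0.01991177 0.01077571]
```

View pics/s11.png

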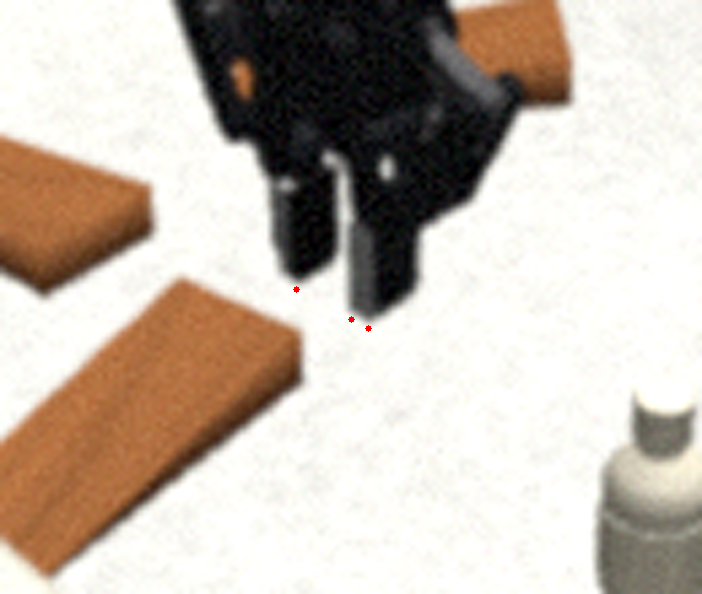

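Finger tips are at (300,280) and (368,320), about 3 mm above the table and spanning the thick face. Now the push along +y: first the free stretch and the squaring.

>>> {"name": "step_arm", "arguments": {
  "gripper": [0.7, 0.7, 0.7, 0.7, 0.7],
  "xyz": [
    [0.4, 0, 0],
    [0.4, -0.05, 0],
    [0.2, -0.05, 0],
    [0.2, 0, 0],
    [0.2, 0, 0]
  ],
  "rot": [
    [0, 0, 0],
    [0, 0, 0],
    [0, 0, 0],
    [0, 0, 0],
    [0, 0, 0]
  ]
}}

```text
time_s: 11.15
tcp_pos: [0.5714, -0.1291, -0.0212]
tcp_rot: [-3.142, 0.0, 1.568]
contact_force: [-0.1, -1.1, 1.0]
width: 0.0259
```

>>> {"name": "step_arm", "arguments": {
  "gripper": [0.7, 0.7, 0.7, 0.7, 0.7],
  "xyz": [
    [0.2, 0, 0],
    [0.2, 0, 0],
    [0.2, 0, 0],
    [0.2, 0, 0],
    [0, 0, 0]
  ],
  "rot": [
    [0, 0, 0],
    [0, 0, 0],
    [0, 0, 0],
    [0, 0, 0],
    [0, 0, 0]
  ]
}}

```text
time_s: 11.57
tcp_pos: [0.5718, -0.104, -0.0213]
tcp_rot: [3.141, -0.001, 1.569]
contact_force: [0.7, 0.8, -0.3]
width: 0.0256
```

```bash
python3 - <<'E'
from h import *
f=env.grab_frame("side"); s=env.sense(); print(s["tcp_pos"],s["tcp_rot"],s["width"],s["contact_force"]);x0,y0=230,170;t=f["img"][y0:y0+120,x0:x0+140,::-1]; im=cv2.resize(np.clip(t*1.6,0,255).astype(np.uint8),None,fx=5,fy=5,interpolation=cv2.INTER_CUBIC)
cv2.imwrite("pics/s12.png",im)
E
```

```text
[ 0.57167934 -0.10482706 -0.02136746] [ 3.14153911e+00 -7.46426883e-04  1.56842412e+00] 0.025733362328445884 [0.29835365 0.03239146 0.45143696]
```

View pics/s12.png

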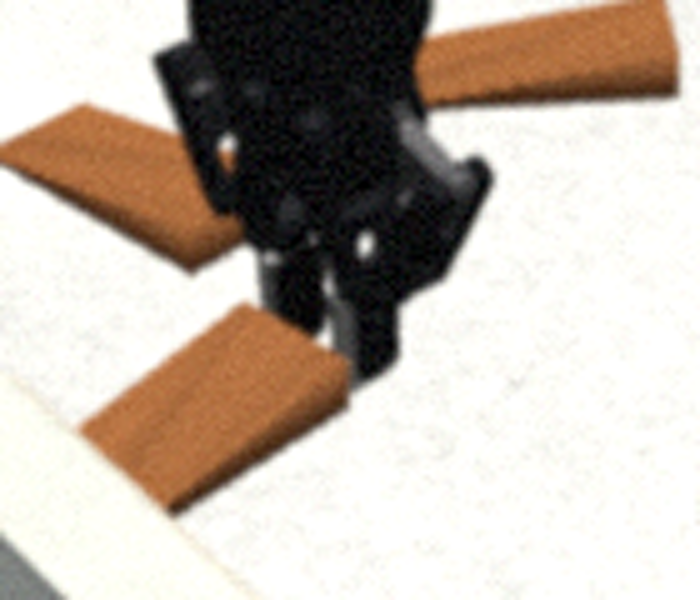

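```bash
cat > sideshim.py <<'E'
from h import *
np.set_printoptions(precision=4,suppress=True)
def so(f,far,near):
    a=ray(f,far,.02);b=ray(f,near,.02); m=(a+b)/2; d=a-b
    print("thick far",a,"near",b,"mid",m,"w",np.linalg.norm(d),"heading deg",90+np.degrees(np.arctan2(d[1],d[0])))
E
python3 - <<'E'
from sideshim import *
f=env.grab_frame("side"); so(f,(230+245/5,170+303/5),(230+351/5,170+361/5))
cs,m=wood(f)
c=min(cs,key=lambda c:np.hypot(*(c[:,0].mean(0)-[275,252]))); ap=cv2.approxPolyDP(c,2.5,True)[:,0]; print(ap.tolist())
E
```

```text
thick far [ 0.5967 -0.0875  0.02  ] near [ 0.5475 -0.0891  0.02  ] mid [ 0.5721 -0.0883  0.02  ] w 0.04921846095535539 heading deg 91.87430121070176
[[299, 242], [278, 231], [247, 256], [265, 271], [297, 251]]
```

The shim is squared to about 92°, with its thick-face centre at (0.572,-0.088), in line with the foot. I'll continue slowly and watch the force.

>>> {"name": "step_arm", "arguments": {
  "gripper": [0.7, 0.7, 0.7, 0.7, 0.7],
  "xyz": [
    [0.1, 0, 0],
    [0.1, 0, 0],
    [0.1, 0, 0],
    [0.1, 0, 0],
    [0.1, 0, 0]
  ],
  "rot": [
    [0, 0, 0],
    [0, 0, 0],
    [0, 0, 0],
    [0, 0, 0],
    [0, 0, 0]
  ]
}}

```text
time_s: 12.08
tcp_pos: [0.5715, -0.0942, -0.0214]
tcp_rot: [-3.141, 0.004, 1.565]
contact_force: [-0.2, -7.7, 1.0]
width: 0.0256
```

>>> {"name": "step_arm", "arguments": {
  "gripper": [0.7, 0.7, 0.7],
  "xyz": [
    [0.1, 0, 0],
    [0.1, 0, 0],
    [0.1, 0, 0]
  ],
  "rot": [
    [0, 0, 0],
    [0, 0, 0],
    [0, 0, 0]
  ]
}}

```text
time_s: 12.33
tcp_pos: [0.5717, -0.0853, -0.0214]
tcp_rot: [-3.141, 0.004, 1.564]
contact_force: [0.5, -5.5, 0.3]
width: 0.0255
```

```bash
python3 - <<'E'
from sideshim import *
f=env.grab_frame("side"); s=env.sense(); print(s["tcp_pos"],s["contact_force"],s["ft_torque"]);x0,y0=210,190;t=f["img"][y0:y0+120,x0:x0+140,::-1]; im=cv2.resize(np.clip(t*1.6,0,255).astype(np.uint8),None,fx=5,fy=5,interpolation=cv2.INTER_CUBIC)
cv2.imwrite("pics/s13.png",im)
cs,m=wood(f)
c=min(cs,key=lambda c:np.hypot(*(c[:,0].mean(0)-[265,262]))); ap=cv2.approxPolyDP(c,2.5,True)[:,0]; print(ap.tolist())
E
```

```text
[ 0.5717 -0.0841 -0.0213] [ 0.6532 -4.7514  0.4775] [-1.0411 -0.0476 -0.0638]
[[276, 237], [268, 237], [246, 254], [264, 271], [290, 255], [290, 247]]
```

View pics/s13.png

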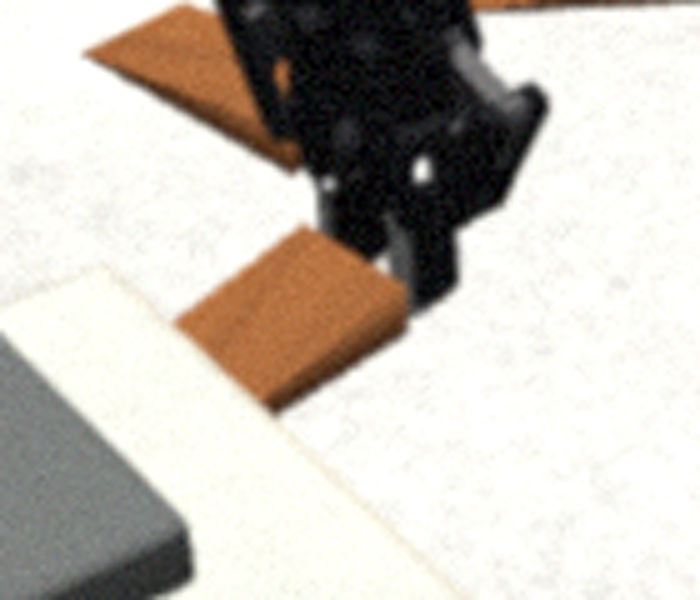

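It slides at about 5 N, and first contact came where the foot was expected. The thick top edge is at (305,228)–(408,290). I'll carry on in small steps.

>>> {"name": "step_arm", "arguments": {
  "gripper": [0.7, 0.7, 0.7, 0.7],
  "xyz": [
    [0.1, 0, 0],
    [0.1, 0, 0],
    [0.1, 0, 0],
    [0.1, 0, 0]
  ],
  "rot": [
    [0, 0, 0],
    [0, 0, 0],
    [0, 0, 0],
    [0, 0, 0]
  ]
}}

```text
time_s: 12.72
tcp_pos: [0.5717, -0.0725, -0.0214]
tcp_rot: [-3.141, 0.003, 1.565]
contact_force: [-0.2, -6.3, -0.2]
width: 0.0255
```

>>> {"name": "step_arm", "arguments": {
  "gripper": [0.7, 0.7, 0.7],
  "xyz": [
    [0.1, 0, 0],
    [0.1, 0, 0],
    [0, 0, 0]
  ],
  "rot": [
    [0, 0, 0],
    [0, 0, 0],
    [0, 0, 0]
  ]
}}

```text
time_s: 12.97
tcp_pos: [0.5717, -0.0651, -0.0214]
tcp_rot: [-3.141, 0.001, 1.566]
contact_force: [1.4, -3.2, -0.2]
width: 0.0255
```

```bash
python3 - <<'E'
from sideshim import *
f=env.grab_frame("side"); s=env.sense(); print(s["tcp_pos"],s["contact_force"],s["ft_torque"]);x0,y0=210,190;t=f["img"][y0:y0+120,x0:x0+140,::-1]; im=cv2.resize(np.clip(t*1.6,0,255).astype(np.uint8),None,fx=5,fy=5,interpolation=cv2.INTER_CUBIC)
cv2.imwrite("pics/s14.png",im)
E
```

```text
[ 0.5717 -0.0651 -0.0214] [ 0.6987 -3.8504 -0.7364] [-0.8108 -0.0521 -0.0578]
```

View pics/s14.png

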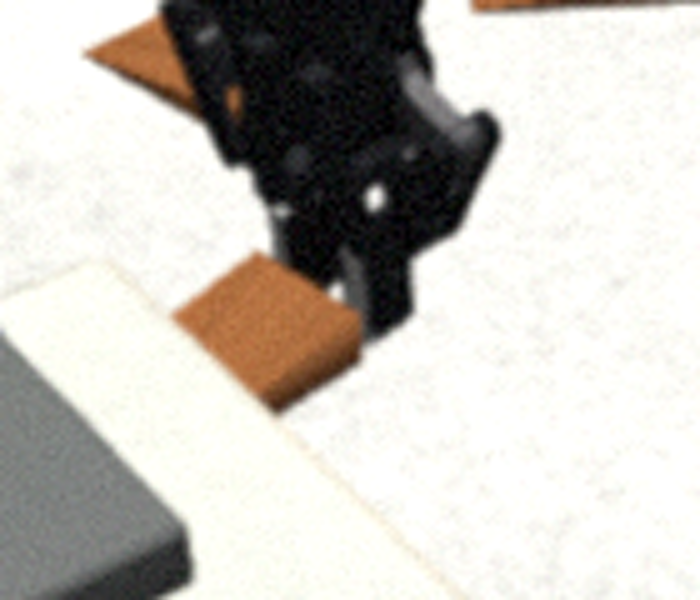

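The plate corner is rising (crop row 265 to 258). From here 1.5–2 mm at a time.

>>> {"name": "step_arm", "arguments": {
  "gripper": [0.7, 0.7, 0.7],
  "xyz": [
    [0.06, 0, 0],
    [0.06, 0, 0],
    [0.06, 0, 0]
  ],
  "rot": [
    [0, 0, 0],
    [0, 0, 0],
    [0, 0, 0]
  ]
}}

```text
time_s: 13.27
tcp_pos: [0.5717, -0.0601, -0.0215]
tcp_rot: [-3.141, 0.001, 1.566]
contact_force: [0.2, -5.5, -0.1]
width: 0.0252
```

>>> {"name": "step_arm", "arguments": {
  "gripper": [0.7, 0.7],
  "xyz": [
    [0.05, 0, 0],
    [0.05, 0, 0]
  ],
  "rot": [
    [0, 0, 0],
    [0, 0, 0]
  ]
}}

```text
time_s: 13.43
tcp_pos: [0.5717, -0.0566, -0.0215]
tcp_rot: [-3.141, 0.001, 1.566]
contact_force: [0.9, -7.3, -1.0]
width: 0.0255
```

>>> {"name": "step_arm", "arguments": {
  "gripper": [0.7, 0.7],
  "xyz": [
    [0.05, 0, 0],
    [0.05, 0, 0]
  ],
  "rot": [
    [0, 0, 0],
    [0, 0, 0]
  ]
}}

```text
time_s: 13.6
tcp_pos: [0.5716, -0.0557, -0.0215]
tcp_rot: [-3.141, 0.004, 1.565]
contact_force: [0.0, -11.1, 0.4]
width: 0.0257
```

The push has climbed to 11 N, which means snug. I'll hold and check.

>>> {"name": "step_arm", "arguments": {
  "gripper": [0.7],
  "xyz": [
    [0, 0, 0]
  ],
  "rot": [
    [0, 0, 0]
  ]
}}

```text
time_s: 13.68
tcp_pos: [0.5716, -0.0555, -0.0215]
tcp_rot: [-3.141, 0.003, 1.565]
contact_force: [0.6, -9.2, 0.6]
width: 0.0253
```

```bash
python3 - <<'E'
from sideshim import *
f=env.grab_frame("side"); s=env.sense(); print(s["tcp_pos"],s["contact_force"],s["ft_torque"]);x0,y0=190,190;t=f["img"][y0:y0+150,x0:x0+170,::-1]; im=cv2.resize(np.clip(t*1.6,0,255).astype(np.uint8),None,fx=4,fy=4,interpolation=cv2.INTER_CUBIC)
cv2.imwrite("pics/s15.png",im); cv2.imwrite("pics/s15raw.png",f["img"][:,:,::-1])
E
```

```text
[ 0.5716 -0.0555 -0.0215] [ 1.09   -9.8339  0.4655] [-1.8636  0.085  -0.0363]
```

View pics/s15.png

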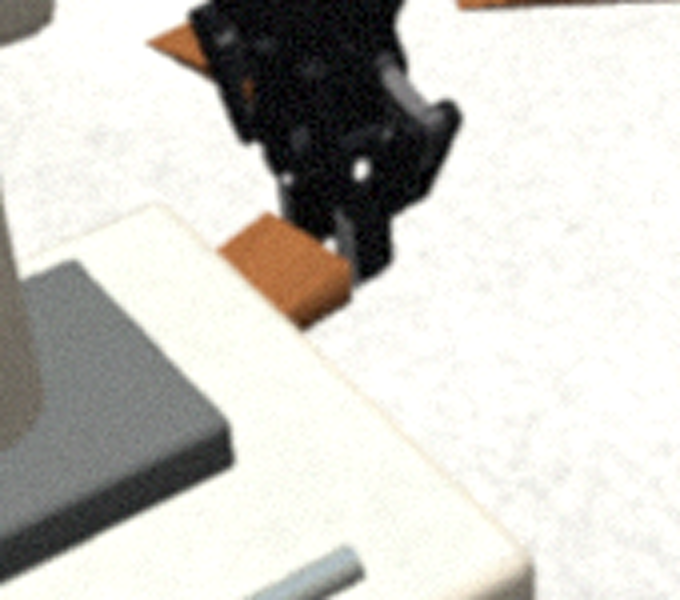

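The thick face is now at y≈-0.039, so the thin edge is about 40 mm past the foot, within 30–45 mm. One tiny extra push will confirm it is snug.

>>> {"name": "step_arm", "arguments": {
  "gripper": [0.7, 0.7],
  "xyz": [
    [0.03, 0, 0],
    [0, 0, 0]
  ],
  "rot": [
    [0, 0, 0],
    [0, 0, 0]
  ]
}}

```text
time_s: 13.9
tcp_pos: [0.5716, -0.0554, -0.0215]
tcp_rot: [-3.141, 0.004, 1.565]
contact_force: [-1.1, -10.8, 0.3]
width: 0.0258
```

>>> {"name": "step_arm", "arguments": {
  "gripper": [0.7, 0.7],
  "xyz": [
    [0.05, 0, 0],
    [0, 0, 0]
  ],
  "rot": [
    [0, 0, 0],
    [0, 0, 0]
  ]
}}

```text
time_s: 14.07
tcp_pos: [0.5716, -0.0549, -0.0214]
tcp_rot: [-3.141, 0.005, 1.564]
contact_force: [-0.7, -11.4, 0.9]
width: 0.0254
```

It took 11.4 N for 0.5 mm of movement, so the shim is snug. I'll back straight off, rise and clear the view.

>>> {"name": "step_arm", "arguments": {
  "gripper": [0.7, 0.7, 0.7, 0.7, 0.7],
  "xyz": [
    [-0.3, 0, 0],
    [-0.5, 0, 0],
    [-0.8, 0, 0],
    [-0.8, 0, -0.5],
    [-0.8, 0, -0.8]
  ],
  "rot": [
    [0, 0, 0],
    [0, 0, 0],
    [0, 0, 0],
    [0, 0, 0],
    [0, 0, 0]
  ]
}}

```text
time_s: 14.48
tcp_pos: [0.5696, -0.1443, 0.0158]
tcp_rot: [-3.138, -0.004, 1.57]
contact_force: [-0.2, -0.7, -0.1]
width: 0.0256
```

>>> {"name": "step_arm", "arguments": {
  "gripper": [0.7, 0.7, 0.7, 0.7, 0.7],
  "xyz": [
    [-0.9, 0, -0.9],
    [-0.9, 0, -0.9],
    [-0.9, 0, -0.9],
    [-0.9, -0.3, 0],
    [-0.9, -0.3, 0]
  ],
  "rot": [
    [0, 0, 0],
    [0, 0, 0],
    [0, 0, 0],
    [0, 0, 0],
    [0, 0, 0]
  ]
}}

```text
time_s: 14.9
tcp_pos: [0.5557, -0.2809, 0.1013]
tcp_rot: [3.136, -0.0, 1.569]
contact_force: [-0.2, -0.1, -0.5]
width: 0.0259
```

```bash
python3 - <<'E'
from h import *
s=env.sense(); print(s["time_s"],s["tcp_pos"],s["contact_force"])
for n in ("side","top"):
    f=env.grab_frame(n); cv2.imwrite(f"pics/{n}16.png",f["img"][:,:,::-1]); cv2.imwrite("pics/x.png",cv2.resize(f["img"][:,:,::-1],(400,300))); globals()[n]=cv2.imread("pics/x.png")
cv2.imwrite("pics/b16.png",np.hstack([side,top]))
E
```

```text
14.9 [ 0.55568611 -0.28092092  0.10128076] [-0.24570662 -0.14294229 -0.51754726]
```

View pics/b16.png

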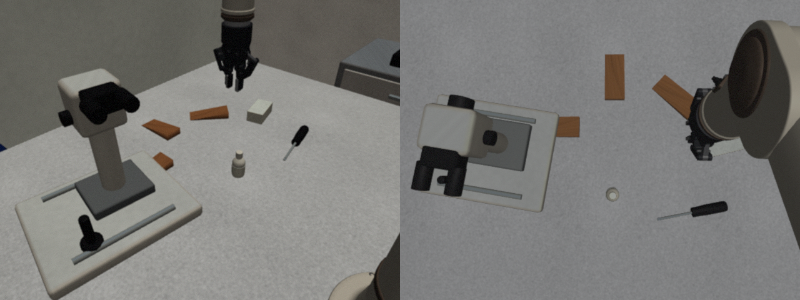

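Side view: the lamp is upright and the shim is under the far right corner at (163,160). Top view: the gripper is clear, and the decoy wedges, bottle and driver look unmoved. I'll check level, shim depth and any shift in numbers.

```bash
python3 - <<'E'
from pose import *
f=env.grab_frame("top"); g=env.grab_frame("side")
def plane(c,e):
    d=[c["R"].T@np.linalg.inv(c["K"])@np.array([*(e[0]+s*e[1]),1.]) for s in(-40,40)]
    n=np.cross(*d); n/=np.linalg.norm(n); return n,n@(-c["R"].T@c["t"])
def sol(A,B,ax,v): return np.linalg.solve(np.array([A[0],B[0],ax]),[A[1],B[1],v])
R=edge(f,(257.5,185),(228.5,338),half=5); N=edge(f,(35,306),(220,337),half=5)
S=edge(g,(230,243),(321,325),half=6); S2=edge(g,(75,452),(320,325),half=5)
print("right edge");[print(sol(plane(f,R),plane(g,S),[1,0,0],x)) for x in(.37,.48,.59)]
print("near edge");[print(sol(plane(f,N),plane(g,S2),[0,1,0],y)) for y in(.05,.2,.3)]
print(R,N,S,S2)
K=edge(f,(342.5-24,204-15),(342.5-24,204+15),half=1)
cs,m=wood(f)
c=min(cs,key=lambda c:np.hypot(*(c[:,0].mean(0)-[270,203]))); ap=cv2.approxPolyDP(c,2.,True)[:,0]; print(ap.tolist()); print([ray(f,q,.02) for q in ap if q[0]>275])
cs,m=wood(g)
c=min(cs,key=lambda c:np.hypot(*(c[:,0].mean(0)-[262,257]))); ap=cv2.approxPolyDP(c,2.,True)[:,0]; print(ap.tolist())
for k,(a,b) in {"top":("pics/top0.png","pics/top16.png"),"side":("pics/side0.png","pics/side16.png")}.items():
    d=cv2.absdiff(cv2.GaussianBlur(cv2.imread(a,0),(0,0),1.5),cv2.GaussianBlur(cv2.imread(b,0),(0,0),1.5)); d=np.clip(d.astype(int)*5,0,255).astype(np.uint8); cv2.imwrite(f"pics/d{k}.png",cv2.resize(d,(400,300)))
cv2.imwrite("pics/d.png",np.hstack([cv2.imread("pics/dside.png"),cv2.imread("pics/dtop.png")]))
E
```

```text
right edge
[0.37   0.0365 0.0343]
[0.48   0.0202 0.0397]
[0.59   0.0039 0.045 ]
near edge
[0.3671 0.05   0.0516]
[0.3948 0.2    0.0693]
[0.4132 0.3    0.0811]
(array([241.2276, 261.4216], dtype=float32), array([ 0.1604, -0.9871], dtype=float32), np.float32(1.1192696)) (array([131.5784, 324.2738], dtype=float32), array([0.9836, 0.1805], dtype=float32), np.float32(0.9368504)) (array([276.4861, 285.1578], dtype=float32), array([0.7056, 0.7086], dtype=float32), np.float32(0.78132725)) (array([203.2802, 384.5999], dtype=float32), array([ 0.913 , -0.4079], dtype=float32), np.float32(1.8262702))
[[257, 187], [250, 217], [285, 218], [286, 188]]
[array([ 0.5504, -0.0426,  0.02  ]), array([ 0.5973, -0.0433,  0.02  ])]
[[256, 244], [245, 252], [266, 271], [276, 264], [275, 256]]
```

View pics/d.png

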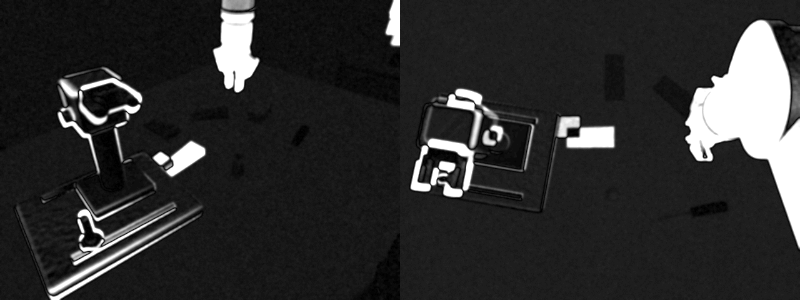

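The bystanders show no change. Some of those edge fits latched badly because the plate has moved, so I'll refit with updated guesses.

```bash
python3 - <<'E'
from pose import *
f=env.grab_frame("top"); g=env.grab_frame("side")
a=g["img"][230:480,10:340,::-1]; o=cv2.imread("pics/side0.png")[230:480,10:340]
cv2.imwrite("pics/cmp.png",np.hstack([cv2.resize(np.clip(q*1.5,0,255).astype(np.uint8),(400,303)) for q in (o,a)]))
def plane(c,e):
    d=[c["R"].T@np.linalg.inv(c["K"])@np.array([*(e[0]+s*e[1]),1.]) for s in(-40,40)]
    n=np.cross(*d); n/=np.linalg.norm(n); return n,n@(-c["R"].T@c["t"])
def sol(A,B,ax,v): return np.linalg.solve(np.array([A[0],B[0],ax]),[A[1],B[1],v])
for d in (0,3,6,9,12):
    N=edge(f,(45,306),(215,337),half=5); S2=edge(g,(75,452+d),(318,322+d/2),half=3)
    print(d,"N res",N[2],"S2",S2, [sol(plane(f,N),plane(g,S2),[0,1,0],y) for y in(.05,.3)])
for d in (-4,-2,0,2):
    R=edge(f,(257.5+d,185),(228.5+d,338),half=2.5); print("R",d,R)
E
```

```text
0 N res 1.071584 S2 (array([193.8453, 385.5075], dtype=float32), array([ 0.8839, -0.4676], dtype=float32), np.float32(0.46533635)) [array([0.3698, 0.05  , 0.0716]), array([0.4143, 0.3   , 0.0742])]
3 N res 1.071584 S2 (array([214.1021, 381.288 ], dtype=float32), array([ 0.8874, -0.461 ], dtype=float32), np.float32(1.0163484)) [array([0.368 , 0.05  , 0.0612]), array([0.4132, 0.3   , 0.0681])]
6 N res 1.071584 S2 (array([202.4689, 390.5701], dtype=float32), array([ 0.8823, -0.4706], dtype=float32), np.float32(0.60770696)) [array([0.3676, 0.05  , 0.0589]), array([0.4123, 0.3   , 0.063 ])]
9 N res 1.071584 S2 (array([214.8521, 386.9068], dtype=float32), array([ 0.8747, -0.4846], dtype=float32), np.float32(0.124240875)) [array([0.3674, 0.05  , 0.0579]), array([0.4113, 0.3   , 0.0572])]
12 N res 1.071584 S2 (array([182.3419, 406.9607], dtype=float32), array([ 0.8745, -0.485 ], dtype=float32), np.float32(0.20554577)) [array([0.3669, 0.05  , 0.0551]), array([0.4109, 0.3   , 0.0548])]
R -4 (array([240.6722, 251.7382], dtype=float32), array([ 0.1845, -0.9828], dtype=float32), np.float32(0.30425918))
R -2 (array([241.8159, 258.4034], dtype=float32), array([ 0.1606, -0.987 ], dtype=float32), np.float32(0.98220134))
R 0 (array([241.9115, 261.4221], dtype=float32), array([ 0.1721, -0.9851], dtype=float32), np.float32(0.23926014))
R 2 (array([242.5334, 261.3576], dtype=float32), array([ 0.1851, -0.9827], dtype=float32), np.float32(0.07771276))
```

View pics/cmp.png

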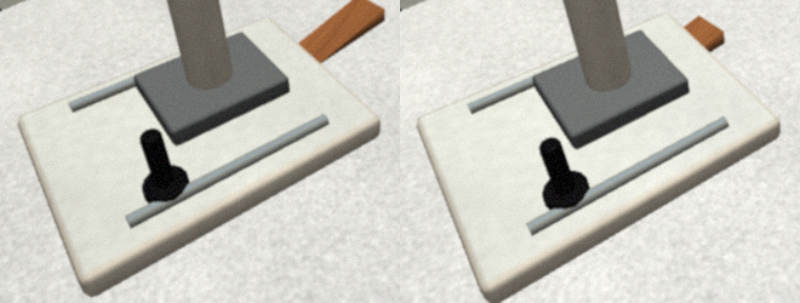

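The near plate edge is now level, with z 55.1 and 54.8 mm at its two ends (52 and 67 before). For the other axis I'll triangulate the dark slab's corners.

```bash
python3 - <<'E'
from pose import *
f=env.grab_frame("top"); g=env.grab_frame("side")
def tri(p,q):
    P=[c["K"]@np.c_[c["R"],c["t"]] for c in(f,g)]
    X=cv2.triangulatePoints(P[0],P[1],np.array(p,float).reshape(2,1),np.array(q,float).reshape(2,1)).ravel(); return X[:3]/X[3]
def run(ft,gt,tag):
    global f,g; f=dict(f,img=ft); g=dict(g,img=gt)
    # slab right edge (top) with its far / near edges
    TR=edge(f,(212.5,200),(198,269),half=4); TF=edge(f,(165,192),(210,197.5),half=4); TN=edge(f,(125,262),(195,271),half=4)
    SR=edge(g,(212,260),(246,293),half=5); SN=edge(g,(160,336),(244,297),half=5); SF=edge(g,(190,269),(209,260),half=4)
    print(tag,[round(float(e[2]),2) for e in(TR,TF,TN,SR,SN,SF)]); print(inter(TR,TF),inter(TR,TN),inter(SR,SF),inter(SR,SN))
    a=tri(inter(TR,TF),inter(SR,SF)); b=tri(inter(TR,TN),inter(SR,SN)); print("far",a,"near",b,"len",np.linalg.norm(a-b),"tilt",(a[2]-b[2])/np.linalg.norm(a-b))
A=f["img"],g["img"]
run(*A,"now")
run(cv2.imread("pics/top0.png")[:,:,::-1].copy(),cv2.imread("pics/side0.png")[:,:,::-1].copy(),"start")
E
```

```text
now [0.2, 0.09, 0.19, 0.1, 0.31, 0.88]
[211.5679 199.5019] [197.7357 274.9253] [208.1176 253.938 ] [247.5034 295.5453]
far [0.5724 0.0616 0.0701] near [0.4636 0.0784 0.0708] len 0.11014057026623378 tilt -0.006795668628478104
start [0.22, 0.16, 0.21, 0.18, 0.24, 0.82]
[214.04   198.4982] [199.4549 273.0301] [207.6442 254.2001] [248.345  294.7301]
far [0.5752 0.0597 0.0668] near [0.4659 0.076  0.0692] len 0.1105808367577745 tilt -0.022027117733221968
```

```bash
python3 - <<'E'
from pose import *
f=env.grab_frame("top"); a=cv2.imread("pics/top0.png",0); b=cv2.cvtColor(f["img"],cv2.COLOR_RGB2GRAY)
# top face of head (z~.31): template-match region, subpixel by ECC translation
def shift(x0,y0,x1,y1):
    T=a[y0:y1,x0:x1]; W=b[y0-25:y1+25,max(x0-25,0):x1+25]; r=cv2.matchTemplate(W,T,cv2.TM_CCOEFF_NORMED); _,v,_,p=cv2.minMaxLoc(r)
    return p[0]-min(25,x0),p[1]-25,round(v,3)
regs={"eyepieces":(30,225,118,302),"knob":(142,198,166,226),"topknob":(85,140,132,166),"headright":(112,165,150,245),"lever":(60,275,82,295)}
for k,r in regs.items(): print(k,shift(*r))
# predicted displacement of lamp points if tilt .0512 -> 0 (rotation about feet diagonal)
p=[.503,.168,-.158]
for k,X in {"eyepiece":(-90,90,260),"eyep240":(-90,90,240),"headtop":(0,60,310),"topknob270":(60,60,270),"platecorner":(120,-150,40)}.items():
    print(k,proj(f,pt(p,.0512,X)),proj(f,pt(p,0,X))-proj(f,pt(p,.0512,X)))
E
```

```text
eyepieces (-10, 10, 0.87)
knob (-9, 7, 0.96)
topknob (-11, 9, 0.964)
headright (-11, 9, 0.947)
lever (-2, 3, 0.945)
eyepiece [-34.7486 295.442 ] [-5.1623  8.736 ]
eyep240 [-21.2047 295.3256] [-4.3896  7.7444]
headtop [-18.1699 206.9378] [-11.3971  11.7618]
topknob270 [ 22.558  157.9251] [-10.4569   8.8516]
platecorner [257.3542 185.323 ] [-1.857  -0.3648]
```

The head moved (-11,+9) px in the top view. That matches the (-10.5,+8.9) predicted for the full 0.051 rad of levelling, along both axes and with no slide of the lamp. The arm is clear, so I'm handing in.

```bash
python3 - <<'E'
from workcell import env
s=env.sense(); print(s["time_s"],s["tcp_pos"],s["contact_force"]); print(env.sign_off())
E
```

```text
15.35 [ 0.55365646 -0.2791577   0.09856697] [ 0.00625359 -0.13578557  0.02508145]
the job is handed in; nothing more can be done
None
```

The shim is under the short foot, snug, and the lamp stands level as far as the pictures show. I handed the job in at about 15.4 s with the arm clear of everything. I pushed the nearest wedge 14–25 mm sideways to line it up. Then I slid it thin end first with slightly spread fingers, never pinching or lifting it.

**Snug:** the push was about 4–7 N while sliding and climbed to 11.4 N at the end, below the 17 N limit. The thick face ended at y ≈ -0.039 to -0.043, which puts the thin edge about 37–41 mm past the foot, inside the 30–45 mm range.

**Level:** the near plate edge read 55.1 and 54.8 mm high at its two ends. The lamp's head moved (-11, +9) px in the top view, against (-10.5, +8.9) px predicted for full levelling. Nothing suggested the lamp had been shoved. I did not test directly that it no longer rocks.

**Bystanders:** before-and-after pictures showed no change to the bottle, the screwdriver or the far decoy wedge. In the top view the arm partly covered the other decoy and the paper block. The side view showed no change to either.

**Checks that disagreed:**
- The fingers end about 25 mm short of the reported TCP. My first sideways push passed over the shim without touching it, so I set the height from the side camera and a slow downward probe.
- Some plate-edge fits latched badly. A slab-corner triangulation read -0.007 rad of tilt, but it also gave about half the expected tilt at the start, so I relied on the head shift instead.

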